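Put the hole saws and the arbor bar back on their board

TASK

Put the hole saw set away on its board: set the four hole saws on the four pegs in order of size, the largest on the peg nearest the black iron hanging eye and the smallest at the far end, each teeth down with the peg coming up through its arbor hole and the rim flat on the board. Slide the hexagonal arbor bar endwise through the steel tube on the board until it sticks out about equally at both ends. Leave the roll of masking tape and the mallet where they lie.

Things in the scene. Friction and masses are not known exactly. Their poses are not given: they have to be found in the camera images.
- saw_58: the largest hole saw: a round steel cup standing teeth down, dark side wall, bright flat back plate on top with a round arbor hole through its middle. Outside diameter 58 mm, height 38 mm, wall 2 mm, back plate 4 mm thick, hole 18 mm. Origin: middle of the toothed rim (the underside), z up along the saw's axis. Loose.
- saw_47: the second largest hole saw: a round steel cup standing teeth down, dark side wall, bright flat back plate on top with a round arbor hole through its middle. Outside diameter 47 mm, height 38 mm, wall 2 mm, back plate 4 mm thick, hole 18 mm. Origin: middle of the toothed rim (the underside), z up along the saw's axis. Loose.
- saw_37: the third largest hole saw: a round steel cup standing teeth down, dark side wall, bright flat back plate on top with a round arbor hole through its middle. Outside diameter 37 mm, height 38 mm, wall 2 mm, back plate 4 mm thick, hole 18 mm. Origin: middle of the toothed rim (the underside), z up along the saw's axis. Loose.
- saw_28: the smallest hole saw: a round steel cup standing teeth down, dark side wall, bright flat back plate on top with a round arbor hole through its middle. Outside diameter 28 mm, height 38 mm, wall 2 mm, back plate 4 mm thick, hole 18 mm. Origin: middle of the toothed rim (the underside), z up along the saw's axis. Loose.
- arbor_bar: straight hexagonal steel bar, 180 mm long, 12 mm across the flats (14 over the corners), its last 8 mm at each end turned down to a round tip 10 mm thick; both ends alike. Origin: the middle of the bar, on its axis; its length runs along its own x. It lies on one of its flats, axis 6 mm above the bench. Loose, about 0.15 kg.
- board: light wooden board, 165 (x) x 340 (y) x 18 mm, fixed. Origin: middle of its underside, on the bench. Four like upright pegs in a row along y, 62 mm apart, at x = +35, y = -93, -31, +31, +93 mm; each 9 mm thick, 50 mm tall above the board's top (tip 68 mm above the bench), its last 10 mm tapering to a 3 mm tip. The tube lies along the other edge, nearer the robot.
- tube: straight steel tube strapped to the board, 80 mm long, bore 22 mm, 26 mm outside, open at both ends. Origin: middle of the tube, on its axis, 33 mm above the bench (15 above the board's top), at x = -50, y = 0 mm of the board; its axis is its own y, parallel to the board's y. Fixed.
- hanging_eye: black iron screw eye (upright ring 33 mm wide on a 26 mm round foot, 38 mm high) on the board's top, in line with the pegs, 147 mm from the board's middle, at its +y or -y end from start to start. Origin: middle of its foot. The largest saw's peg is the nearest, 54 mm away; the others are 116, 178 and 240 mm away. Fixed.
- tape_roll: roll of pale masking tape lying flat, 96 mm across, 25 mm high, behind the board on the left. Origin: middle of its underside. Not to be disturbed.
- mallet: wooden joiner's mallet lying flat, head 145 mm wide and 62 mm high, 298 mm long over all (along its own y), behind the board on the right. Origin: middle of its underside. Not to be disturbed.
Things that resemble listed ones, but are neither listed nor needed, are in the scene too. What is shaped like the saw_58 but green or red is not meant.

How it is judged:
By the outcome, as a careful person would: the job done as asked, in the order asked, and still so for the second after the job is handed in, with the robot touching nothing.
It also fails if it takes over 122 s, if anything falls off the work surface, if the arm or the gripper's body presses on something with over 40 N, if the wrist force passes 120 N, or if a joint passes its speed limit or range.

ROBOT

A 6-joint arm with a two-finger parallel gripper is mounted at the origin on a cart in front of the work surface, level with it; the furniture and walls round the work are solid. World frame = base frame: x ahead of the robot, y to its left, z up, the work surface at z = 0. Lengths are in m, angles in rad, forces in N, time in s.
With the tool pointing down it reaches from about 0.3 to 0.875 m from the base axis. Payload 6.4 kg.
Tool frame: the origin (TCP) lies between the finger pads; the fingertips stand 11 mm ahead of it and the grasp point (between the pads) lies 8 mm behind it; z points along the fingers, y is the line along which they close (so a half turn about z gives the same grasp; the last joint's range is limited). The gripper opens to 85 mm and grips with 20 to 120 N. Pads are 22 mm wide; open, the fingers measure 114 mm over their backs; the gripper's body (76 mm by 85 mm) begins 54 mm behind the grasp point. The pads swing forward as they close: fully open they stand 13 mm farther back than shut.
Start: joints at [-1.338, 0.181, 1.607, -0, 1.354, -0.206], TCP at [0.244, -0.521, 0.242] pointing down, gripper open.
Joint ranges: [-2.99, 2.99], [-0.89, 2.07], [0.3, 2.58], [-1.14, 4.28], [0, 2.63], [-3.12, 3.12]. Speed limits (rad/s): [2.57, 2.57, 3.01, 3.14, 3.14, 3.14].

INTERFACE

Orientations are given as a unit quaternion [x, y, z, w].
In Python, from station import sensors, eyes, manip gives the robot as it stands.
- The arm moves only by the shell command python3 -m crank 'ROWS' [FORCE]. ROWS is JSON, a list of rows, each an object of numbers: "tx", "ty", "tz": the shift along the tool's x, y, z in mm; "rx", "ry", "rz": the turn, a rotation vector about the tool's x, y, z in rad; "gripper": the closure, from 0 (fully open) to 1 (shut). In form: [{"tx": .., "ty": .., "tz": .., "rx": .., "ry": .., "rz": .., "gripper": ..}, ...]. A call has 1 to 12 rows; each row is the pose to reach, as a shift and turn from the pose commanded when the call began, along the tool's axes at that moment; what a row does not reach only later rows make up. A row lasts 1/12 s, in which the tool goes at most 41.7 mm and 7.16 degrees, less where a joint would pass 70% of its speed; a pose out of reach is approached as far as the arm can. A call with a gripper value outside its range is refused whole. The fingers move at their own pace and stop on an object; FORCE is the grip in N (left out, the last holds). Time passes only in rows, so rows that repeat a pose let the fingers close. It gives the time, the measured TCP pose, the force, the opening and the grip force at its end, in the units of the state.
- sensors.observe(): the state, without advancing time (a new reading comes with each control period).
- eyes.capture(name): name is "side" or "top"; returns the picture (420x560x3 uint8, red, green, blue); there is no depth.
- eyes.get_calibration(name): a dict with "camera_matrix" (3x3 intrinsics, pixels), "T" (4x4, takes a point from camera to world coordinates). Camera axes: x right, y up, looking along -z (the intrinsics and any distortion apply to the point x, -y, -z); pixel columns grow to the right and rows downward; lengths in m; the calibration is good to about 2 mm. A picture is of the moment at which its call begins. get_calibration takes no time and is no camera call.
- manip.sign_off(): hands the job in; it is judged then, once.
The state is a dict: "t": time; "joint_positions": joint angles; "dq": joint speeds; "joint_efforts": joint torques, N m; "ee_pos": TCP position; "tool_rot": TCP orientation; "force": force on the tool from outside, world axes, zero at the start; "wrist_torque": the same for the moment, N m; "grip_width": opening from 0.0 (shut) to 1.0 (fully open); "grasp_force": force on a finger pad.
Only numpy, scipy, OpenCV 4.12 (cv2) and the standard library are available. Lean on these libraries where they do the work, as an engineer would, in place of code of your own. Each camera call takes 0.05 s, during which the arm holds its last target. There are 200 camera calls.

## Working session

There is one attempt and no reset: what is moved stays moved. The work goes in short steps, Python scripts to look and compute and a shell command to move; the robot and the scene stay as the last step left them, time stands still between calls to the robot, and variables do not carry over. Pictures are saved under pics/ and viewed, at most 14 in all, crops included, and the job is handed in when it is done.

```bash
mkdir -p pics; ls; cat > h.py <<'E'
import numpy as np,cv2,sys
from station import sensors, eyes, manip
def snap(n,f):
    im=eyes.capture(n)[...,::-1].copy(); cv2.imwrite('pics/'+f,im); return im
def w(n,u,v,z):
    c=eyes.get_calibration(n);K=np.array(c["camera_matrix"]);T=np.array(c["T"])
    d=np.linalg.inv(K)@[u,v,1]; d=T[:3,:3]@(d*[1,-1,-1]); o=T[:3,3]
    return o+d*(z-o[2])/d[2]
def px(n,p):
    c=eyes.get_calibration(n);K=np.array(c["camera_matrix"]);T=np.array(c["T"])
    q=T[:3,:3].T@(np.array(p)-T[:3,3])*[1,-1,-1]; q=K@q; return q[:2]/q[2]
E
python3 - <<'E'
from h import *
snap('top','t0.png');snap('side','s0.png')
for n in('top','side'): print({k:np.round(v,3).tolist() for k,v in eyes.get_calibration(n).items()})
print(sensors.observe())
E
```

```text
pics
{'camera_matrix': [[519.426, 0.0, 282.662], [0.0, 519.426, 211.492], [0.0, 0.0, 1.0]], 'T': [[-0.022, 0.983, -0.181, 0.299], [-1.0, -0.025, -0.015, -0.022], [-0.019, 0.181, 0.983, 1.536], [0.0, 0.0, 0.0, 1.0]]}
{'camera_matrix': [[458.062, 0.0, 277.921], [0.0, 458.062, 209.091], [0.0, 0.0, 1.0]], 'T': [[-0.847, 0.344, -0.405, 0.071], [-0.531, -0.532, 0.659, 0.788], [0.011, 0.773, 0.634, 0.832], [0.0, 0.0, 0.0, 1.0]]}
{'t': 0.1, 'joint_positions': array([-1.33831517e+00,  1.81470065e-01,  1.60790508e+00,  4.33080210e-05,
        1.35379134e+00, -2.06340576e-01]), 'dq': array([ 0.00232183,  0.00017057, -0.00285985,  0.00057316,  0.00082686,
       -0.00049719]), 'joint_efforts': array([ 6.54222877e-04, -4.45875657e+01, -3.52236450e+01, -3.42286176e-04,
        4.17447765e-03, -7.74759286e-06]), 'ee_pos': array([ 0.24419755, -0.52004726,  0.24147378]), 'tool_rot': array([ 9.76026562e-01,  2.17650017e-01,  1.08557711e-05, -7.87122960e-04]), 'force': array([-0.90255568, -0.10587987,  0.03595728]), 'wrist_torque': array([ 0.03910322, -0.09063841,  0.02645391]), 'grasp_force': 0.0, 'grip_width': 1.001699737176783}
```

View pics/t0.png

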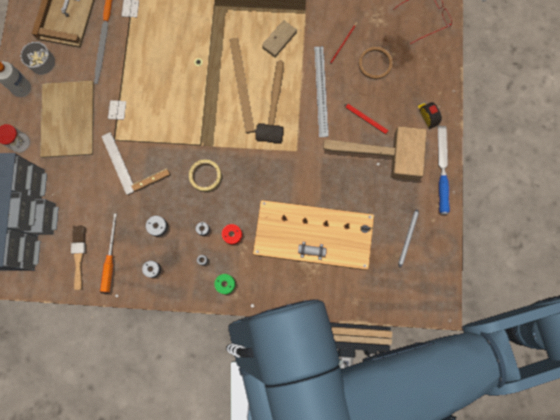

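View pics/s0.png

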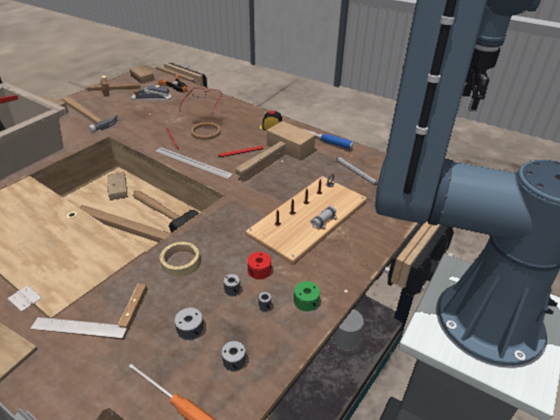

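Top view: the board is at (314,235) with the eye at its −y end (365,228) and the tube at (312,250). The bar is at (409,238). The candidates for saws are grey ones at (156,226), (151,269), (202,229) and (202,260), with red (232,234) and green (225,285) as decoys. For the bar, the look-alike is the ruler (321,90). I'll crop close to check.

```bash
python3 - <<'E'
from h import *
t=cv2.imread('pics/t0.png')
a=cv2.resize(t[210:285,130:220],None,fx=8,fy=8,interpolation=cv2.INTER_CUBIC)
cv2.imwrite('pics/c1.png',a)
b=cv2.resize(t[195:275,250:422],None,fx=4.65,fy=4.65,interpolation=cv2.INTER_CUBIC)
cv2.imwrite('pics/c2.png',b[:600,:800])
E
```

```text
(no output)
```

View pics/c1.png

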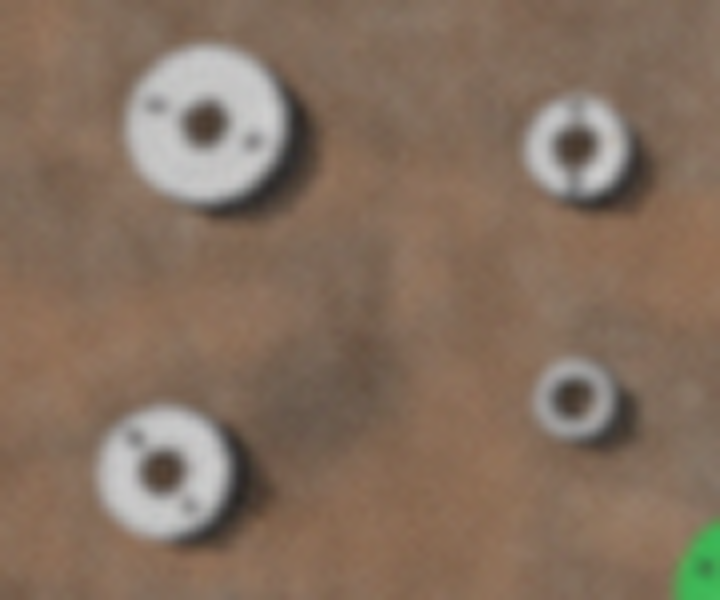

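View pics/c2.png

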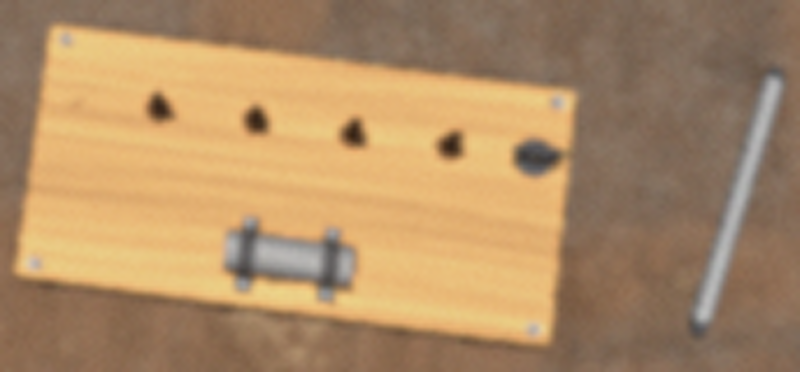

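Crop 1 shows grey saws, largest to smallest, at about (156,225), (150,269), (202,228) and (202,260). Crop 2 shows the board corners, four peg tips, the eye at the right (−y) end, and the bar's two ends. The apparent sizes settle which saw is which.

```bash
cat >> h.py <<'E'
def plan(x,y,z,yaw_deg):
    "shift in tool axes (mm) from current pose to tool-down pose with tool y-axis (closing) at yaw"
    from scipy.spatial.transform import Rotation as R
    s=sensors.observe(); r=R.from_quat(s['tool_rot']); d=r.as_matrix().T@(np.array([x,y,z])-s['ee_pos'])*1000
    ty=np.array([np.cos(np.radians(yaw_deg)),np.sin(np.radians(yaw_deg)),0])
    best=None
    for sg in(1,-1):
        Y=ty*sg;Z=np.array([0,0,-1.]);X=np.cross(Y,Z)
        v=(r.inv()*R.from_matrix(np.c_[X,Y,Z])).as_rotvec()
        print('T',np.round(d,1),'R',np.round(v,3),end=' | ')
    print('joint6',round(s['joint_positions'][5],2))
E
cat > m.py <<'E'
from h import *
from scipy.optimize import least_squares
o1=lambda x,y:((x+.5)/8-.5+130,(y+.5)/8-.5+210)
o2=lambda x,y:((x+.5)/4.65-.5+250,(y+.5)/4.65-.5+195)
for n,p in dict(s58=(208,125),s47=(166,473),s37=(578,147),s28=(575,399)).items(): 
    q=w('top',*o1(*p),.038);print(n,np.round(q*1000,1), 'top px',np.round(o1(*p),1),'side px',np.round(px('side',q),1))
C=np.array([w('top',*o2(*p),.018)[:2] for p in[(50,27),(576,92),(551,344),(15,275)]])
M=np.array([[.0825,.17],[.0825,-.17],[-.0825,-.17],[-.0825,.17]])
f=lambda a:M@np.array([[np.cos(a[2]),np.sin(a[2])],[-np.sin(a[2]),np.cos(a[2])]])+a[:2]
s=least_squares(lambda a:(f(a)-C).ravel(),[.4,0,0]);a=s.x;print('board',a[:2]*1000,np.degrees(a[2]),'res mm',np.round((f(a)-C)*1000,1).tolist())
def B(x,y):
    return a[:2]+np.array([[np.cos(a[2]),-np.sin(a[2])],[np.sin(a[2]),np.cos(a[2])]])@[x,y]
for y in(-.093,-.031,.031,.093):
    p=B(.035,y);print('peg',np.round(p*1000,1),'tip px top',np.round(px('top',[*p,.068]),1),'side',np.round(px('side',[*p,.068]),1),'base side',np.round(px('side',[*p,.018]),1))
t=B(-.05,0);print('tube',np.round(t*1000,1), 'side px ends',[np.round(px('side',[*B(-.05,e),.033]),1) for e in(-.04,.04)])
e=[w('top',*o2(*p),.008) for p in[(774,76),(698,328)]];print('bar',np.round(e,4),np.linalg.norm(e[0]-e[1]),(e[0]+e[1])/2,np.degrees(np.arctan2(*(e[0]-e[1])[1::-1])),[np.round(px('side',q),1) for q in e])
print('mallet/tape',w('top',390,150,.03),w('top',205,176,.02))
E
python3 m.py; python3 - <<'E'
from h import *
t=cv2.imread('pics/s0.png')
a=cv2.resize(t[170:260,240:400],None,fx=5,fy=5,interpolation=cv2.INTER_CUBIC)
cv2.imwrite('pics/c3.png',a[:,:800]);a=cv2.resize(t[265:370,165:285],None,fx=5.5,fy=5.5,interpolation=cv2.INTER_CUBIC);cv2.imwrite('pics/c4.png',a)
E
```

```text
s58 [544.4 373.9  38. ] top px [155.6 225.2] side px [187.9 318.2]
s47 [417.5 386.3  38. ] top px [150.3 268.7] side px [232.9 350.8]
s37 [532.8 237.9  38. ] top px [201.8 227.9] side px [230.9 279.6]
s28 [440.7 238.4  38. ] top px [201.4 259.4] side px [264.3 296.7]
board [509.65109078 -88.5285542 ] -8.676163775956168 res mm [[2.2, 0.6], [1.8, -1.2], [-2.0, -0.4], [-1.9, 1.1]]
peg [ 530.2 -185.7] tip px top [348.  223.6] side [319.7 179.1] base side [318.5 193. ]
peg [ 539.6 -124.5] tip px top [326.4 220.9] side [306.4 188.8] base side [305.5 202.9]
peg [548.9 -63.2] tip px top [304.8 218.2] side [292.2 199.1] base side [291.7 213.3]
peg [558.3  -1.9] tip px top [283.4 215.5] side [277.2 210. ] base side [277.  224.4]
tube [460.2 -81. ] side px ends [array([332.1, 209.9]), array([314.5, 224.3])]
bar [[ 0.5727 -0.3963  0.008 ]
 [ 0.413  -0.3378  0.008 ]] 0.1700498441681925 [ 0.49285858 -0.36704008  0.008     ] -20.132683612776013 [array([337.2, 158.6]), array([375.6, 183. ])]
mallet/tape [ 0.75654985 -0.32580332  0.03      ] [0.69374162 0.23234422 0.02      ]
```

View pics/c3.png

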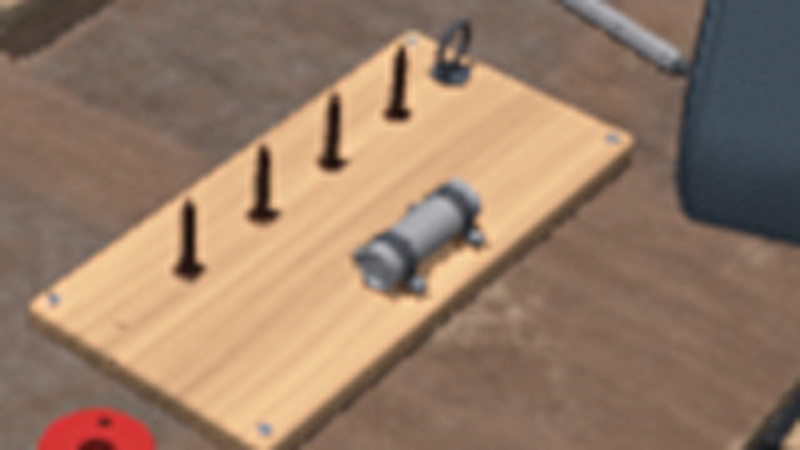

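View pics/c4.png

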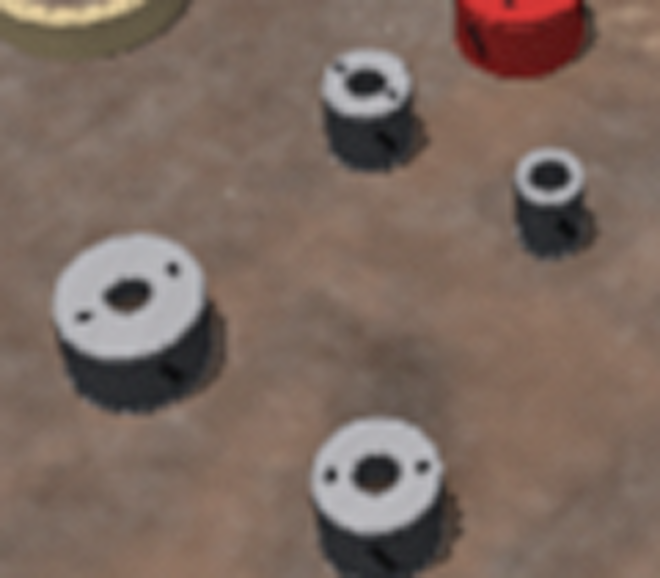

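Tip, plate and bar pixels predicted in the side view agree with what I read there to within 1 px, for example the peg tips at (277.6,210.2) and (320,179). I'll do the bar first, gripping it 60 mm from its middle on the far side.

```bash
python3 -c "
from h import *
plan(.549,-.388,.08,69.9)"
```

```text
T [332.   10.2 161.6] R [-0.000e+00 -2.000e-03 -2.352e+00] | T [332.   10.2 161.6] R [-0.002  0.     0.79 ] | joint6 -0.21
```

```bash
python3 -m crank '[{"tx":40,"ty":1,"tz":15,"rz":-0.12},{"tx":80,"ty":2,"tz":30,"rz":-0.24},{"tx":120,"ty":4,"tz":45,"rz":-0.36},{"tx":160,"ty":5,"tz":60,"rz":-0.48},{"tx":200,"ty":6,"tz":80,"rz":-0.6},{"tx":240,"ty":8,"tz":100,"rz":-0.72},{"tx":280,"ty":9,"tz":120,"rz":-0.84},{"tx":310,"ty":10,"tz":130,"rz":-0.96},{"tx":332,"ty":10,"tz":132,"rz":-1.08},{"tx":332,"ty":10,"tz":132,"rz":-1.2},{"tx":332,"ty":10,"tz":132,"rz":-1.32},{"tx":332,"ty":10,"tz":132,"rz":-1.44}]' 100
python3 -c "
from h import *
plan(.549,-.388,.08,69.9)"
```

```text
T [332.   10.2 161.6] R [-0.000e+00 -2.000e-03 -2.352e+00] | T [332.   10.2 161.6] R [-0.002  0.     0.79 ] | joint6 -0.21validation failed for argument at $[0]...
```

```bash
python3 -m crank '[{"tx":40,"ty":1,"tz":15,"rx":0,"ry":0,"rz":-0.12,"gripper":0},{"tx":80,"ty":2,"tz":30,"rx":0,"ry":0,"rz":-0.24,"gripper":0},{"tx":120,"ty":4,"tz":45,"rx":0,"ry":0,"rz":-0.36,"gripper":0},{"tx":160,"ty":5,"tz":60,"rx":0,"ry":0,"rz":-0.48,"gripper":0},{"tx":200,"ty":6,"tz":80,"rx":0,"ry":0,"rz":-0.6,"gripper":0},{"tx":240,"ty":8,"tz":100,"rx":0,"ry":0,"rz":-0.72,"gripper":0},{"tx":280,"ty":9,"tz":120,"rx":0,"ry":0,"rz":-0.84,"gripper":0},{"tx":310,"ty":10,"tz":130,"rx":0,"ry":0,"rz":-0.96,"gripper":0},{"tx":332,"ty":10,"tz":132,"rx":0,"ry":0,"rz":-1.08,"gripper":0},{"tx":332,"ty":10,"tz":132,"rx":0,"ry":0,"rz":-1.2,"gripper":0},{"tx":332,"ty":10,"tz":132,"rx":0,"ry":0,"rz":-1.32,"gripper":0},{"tx":332,"ty":10,"tz":132,"rx":0,"ry":0,"rz":-1.44,"gripper":0}]' 100
python3 -c "
from h import *
plan(.549,-.388,.05,69.9)"
```

```text
t: 1.1
ee_pos: [0.5494, -0.3874, 0.1091]
tool_rot: [0.587, 0.809, 0.0, -0.001]
force: [0.2, 0.0, -0.5]
grip_width: 1.002
grasp_force: 0.0
T [-0.6 -0.6 59.1] R [-0.    -0.002 -0.904] | T [-0.6 -0.6 59.1] R [-2.000e-03  0.000e+00  2.237e+00] | joint6 -1.11
```

```bash
python3 -m crank '[{"tx":0,"ty":0,"tz":5,"rx":0,"ry":0,"rz":-0.12,"gripper":0},{"tx":0,"ty":0,"tz":15,"rx":0,"ry":0,"rz":-0.24,"gripper":0},{"tx":0,"ty":0,"tz":25,"rx":0,"ry":0,"rz":-0.36,"gripper":0},{"tx":0,"ty":0,"tz":30,"rx":0,"ry":0,"rz":-0.48,"gripper":0},{"tx":-0.5,"ty":-0.5,"tz":35,"rx":0,"ry":0,"rz":-0.6,"gripper":0},{"tx":-0.5,"ty":-0.5,"tz":40,"rx":0,"ry":0,"rz":-0.72,"gripper":0},{"tx":-0.5,"ty":-0.5,"tz":50,"rx":0,"ry":0,"rz":-0.84,"gripper":0},{"tx":-0.5,"ty":-0.5,"tz":60,"rx":0,"ry":0,"rz":-0.904,"gripper":0},{"tx":-0.5,"ty":-0.5,"tz":75,"rx":0,"ry":0,"rz":-0.904,"gripper":0.3},{"tx":-0.5,"ty":-0.5,"tz":85,"rx":0,"ry":0,"rz":-0.904,"gripper":0.5},{"tx":-0.5,"ty":-0.5,"tz":92,"rx":0,"ry":0,"rz":-0.904,"gripper":0.6},{"tx":-0.5,"ty":-0.5,"tz":96,"rx":0,"ry":0,"rz":-0.904,"gripper":0.6}]' 100
python3 -c "
from h import *
plan(.549,-.388,.05,69.9)
t=snap('top','t1.png');cv2.imwrite('pics/c5.png',cv2.resize(t[180:290,360:460],None,fx=5,fy=5,interpolation=cv2.INTER_CUBIC))"
```

```text
t: 2.1
ee_pos: [0.548, -0.3884, 0.0123]
tool_rot: [0.179, 0.984, 0.001, -0.001]
force: [-0.6, 0.5, 0.2]
grip_width: 0.454
grasp_force: 0.0
T [ -0.7   0.8 -37.7] R [ 0.001 -0.002 -0.009] | T [ -0.7   0.8 -37.7] R [-4.000e-03 -2.000e-03  3.132e+00] | joint6 -2.0
```

View pics/c5.png

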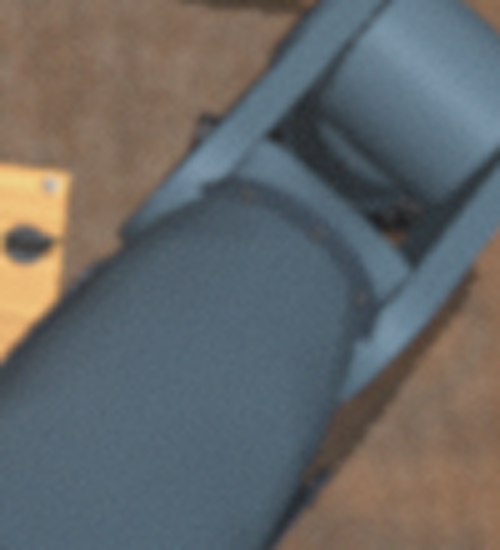

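The arm hides the bar in this crop. I'll close and read the opening instead; about 0.14 is expected.

```bash
python3 -m crank '[{"tx":0,"ty":0,"tz":0,"rx":0,"ry":0,"rz":0,"gripper":0.8},{"tx":0,"ty":0,"tz":0,"rx":0,"ry":0,"rz":0,"gripper":1},{"tx":0,"ty":0,"tz":0,"rx":0,"ry":0,"rz":0,"gripper":1},{"tx":0,"ty":0,"tz":0,"rx":0,"ry":0,"rz":0,"gripper":1},{"tx":0,"ty":0,"tz":0,"rx":0,"ry":0,"rz":0,"gripper":1},{"tx":0,"ty":0,"tz":0,"rx":0,"ry":0,"rz":0,"gripper":1}]' 100

```

```text
t: 2.65
ee_pos: [0.5491, -0.3895, 0.015]
tool_rot: [0.178, 0.984, -0.0, 0.0]
force: [0.2, 0.3, 2.0]
grip_width: 0.108
grasp_force: 98.5
```

```bash
python3 -m crank '[{"tx":0,"ty":0,"tz":-40,"rx":0,"ry":0,"rz":0,"gripper":1},{"tx":0,"ty":0,"tz":-80,"rx":0,"ry":0,"rz":0,"gripper":1},{"tx":0,"ty":0,"tz":-100,"rx":0,"ry":0,"rz":0,"gripper":1},{"tx":0,"ty":0,"tz":-100,"rx":0,"ry":0,"rz":0,"gripper":1}]' 100
python3 -c "
from h import *
plan(.4285,-.2886,.105,-8.68)"
```

```text
t: 2.98
ee_pos: [0.5517, -0.392, 0.1212]
tool_rot: [0.178, 0.984, -0.003, 0.005]
force: [0.6, -2.0, -0.3]
grip_width: 0.102
grasp_force: 98.5
T [151.9  53.7  14.4] R [0.003 0.012 1.364] | T [151.9  53.7  14.4] R [-0.012  0.003 -1.778] | joint6 -2.0
```

```bash
python3 -m crank '[{"tx":12,"ty":4,"tz":1,"rx":0,"ry":0,"rz":0.11,"gripper":1},{"tx":25,"ty":9,"tz":2,"rx":0,"ry":0,"rz":0.23,"gripper":1},{"tx":38,"ty":13,"tz":2,"rx":0,"ry":0,"rz":0.34,"gripper":1},{"tx":51,"ty":18,"tz":2,"rx":0,"ry":0,"rz":0.45,"gripper":1},{"tx":64,"ty":22,"tz":2,"rx":0,"ry":0,"rz":0.57,"gripper":1},{"tx":76,"ty":27,"tz":2,"rx":0,"ry":0,"rz":0.68,"gripper":1},{"tx":89,"ty":31,"tz":2,"rx":0,"ry":0,"rz":0.8,"gripper":1},{"tx":102,"ty":36,"tz":2,"rx":0,"ry":0,"rz":0.91,"gripper":1},{"tx":115,"ty":40,"tz":2,"rx":0,"ry":0,"rz":1.03,"gripper":1},{"tx":128,"ty":45,"tz":2,"rx":0,"ry":0,"rz":1.14,"gripper":1},{"tx":140,"ty":50,"tz":2,"rx":0,"ry":0,"rz":1.25,"gripper":1},{"tx":150,"ty":53,"tz":2,"rx":0,"ry":0,"rz":1.364,"gripper":1}]' 100
python3 -m crank '[{"tx":0,"ty":0,"tz":0,"rx":0,"ry":0,"rz":0,"gripper":1},{"tx":0,"ty":0,"tz":0,"rx":0,"ry":0,"rz":0,"gripper":1},{"tx":0,"ty":0,"tz":0,"rx":0,"ry":0,"rz":0,"gripper":1}]' 100
python3 -c "
from h import *
plan(.4285,-.2886,.042,-8.68)
s=snap('side','s1.png');t=snap('top','t2.png')
cv2.imwrite('pics/c6.png',np.hstack([cv2.resize(s[110:260,260:400],None,fx=2.8,fy=2.8,interpolation=cv2.INTER_CUBIC),cv2.resize(t[190:295,270:365],None,fx=4,fy=4,interpolation=cv2.INTER_CUBIC)]))" 
```

```text
t: 3.98
ee_pos: [0.4256, -0.2854, 0.111]
tool_rot: [0.76, 0.649, -0.0, -0.001]
force: [0.7, -0.4, -1.3]
grip_width: 0.103
grasp_force: 98.5
t: 4.23
ee_pos: [0.4272, -0.2872, 0.1121]
tool_rot: [0.758, 0.653, -0.0, 0.0]
force: [0.0, -0.0, -2.1]
grip_width: 0.107
grasp_force: 98.5
T [-1.2  1.5 70.1] R [0.    0.    0.003] | T [-1.2  1.5 70.1] R [-0.     0.    -3.139] | joint6 -0.67
```

View pics/c6.png

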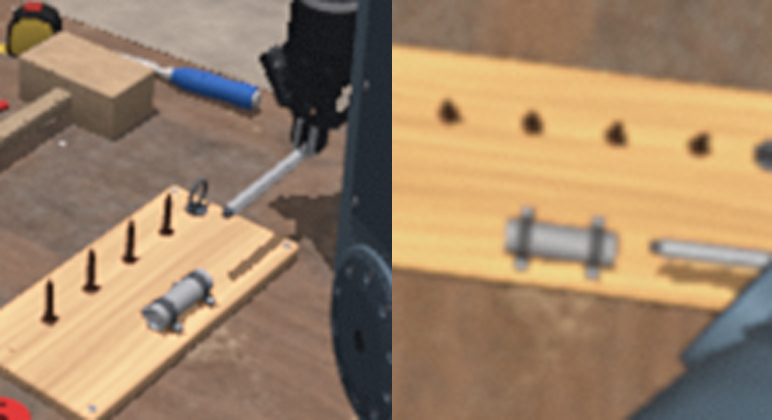

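The bar is held firmly. Its tip is at top px (335.4,251.5) and side px (341.5,185.4). I'll triangulate the tip from these.

```bash
cat >> h.py <<'E'
def tri(a,b):
    "point from top px a and side px b, with ray miss"
    p=[];
    for n,q in(('top',a),('side',b)):
        p.append((w(n,*q,0),w(n,*q,.1)))
    (a0,a1),(b0,b1)=p;da=a1-a0;db=b1-b0
    s=np.linalg.lstsq(np.c_[da,-db],b0-a0,rcond=None)[0];P=a0+s[0]*da;Q=b0+s[1]*db
    return np.round((P+Q)/2*1000,1),np.round(np.linalg.norm(P-Q)*1000,1)
E
python3 - <<'E'
from h import *
print(tri((335.4,251.5),(341.5,185.4)))
s=sensors.observe()['ee_pos'];u=np.array([.1509,.9886])
print('expected tip',s[:2]+.15*u, 'tip at z.09 top', w('top',335.4,251.5,.1))
# grip end in side: bar meets fingers at crop (305,152)
print('tip/grip px pred',px('side',[*(s[:2]+.15*u),s[2]-.008]),px('side',[*s[:2],s[2]-.008]),px('top',[*(s[:2]+.15*u),s[2]-.008]))
print('bar slope top', w('top',335.4,251.5,.103),w('top',361.9,254.8,.103))
# tube ends top
for c in((507,237),(616,247)): print('tube end',w('top',(c[0]+.5-392)/4-.5+270,(c[1]+.5)/4-.5+190,.035))
E
```

```text
(array([ 446.2, -143.9,  105.6]), np.float64(2.5))
expected tip [ 0.45002001 -0.13908605] tip at z.09 top [ 0.44797269 -0.14398297  0.1       ]
tip/grip px pred [338.91565094 186.17067616] [368.96264989 162.90610378] [333.71660473 250.64204439]
bar slope top [ 0.44766195 -0.14372877  0.103     ] [ 0.43680095 -0.21621878  0.103     ]
tube end [ 0.46490422 -0.04270067  0.035     ]
tube end [ 0.45574655 -0.12128335  0.035     ]
```

```bash
python3 -m crank '[{"tx":0,"ty":2.5,"tz":25,"rx":0,"ry":0,"rz":0,"gripper":1},{"tx":0,"ty":2.5,"tz":50,"rx":0,"ry":0,"rz":0,"gripper":1},{"tx":0,"ty":2.5,"tz":63,"rx":0,"ry":0,"rz":0,"gripper":1},{"tx":0,"ty":2.5,"tz":70,"rx":0,"ry":0,"rz":0,"gripper":1},{"tx":5,"ty":2.5,"tz":70,"rx":0,"ry":0,"rz":0,"gripper":1},{"tx":10,"ty":2.5,"tz":70,"rx":0,"ry":0,"rz":0,"gripper":1},{"tx":14,"ty":2.5,"tz":70,"rx":0,"ry":0,"rz":0,"gripper":1},{"tx":14,"ty":2.5,"tz":70,"rx":0,"ry":0,"rz":0,"gripper":1},{"tx":14,"ty":2.5,"tz":70,"rx":0,"ry":0,"rz":0,"gripper":1}]' 100
python3 -c "
from h import *
s=snap('side','s2.png');t=snap('top','t3.png')
cv2.imwrite('pics/c7.png',np.hstack([cv2.resize(s[180:240,290:365],None,fx=5.2,fy=5.2,interpolation=cv2.INTER_CUBIC)[:312],cv2.resize(t[225:277,295:360],None,fx=6,fy=6,interpolation=cv2.INTER_CUBIC)]))" 
```

```text
t: 5.08
ee_pos: [0.4323, -0.2736, 0.0433]
tool_rot: [0.758, 0.652, 0.0, 0.001]
force: [-0.2, 0.6, -1.9]
grip_width: 0.1
grasp_force: 98.5
```

View pics/c7.png

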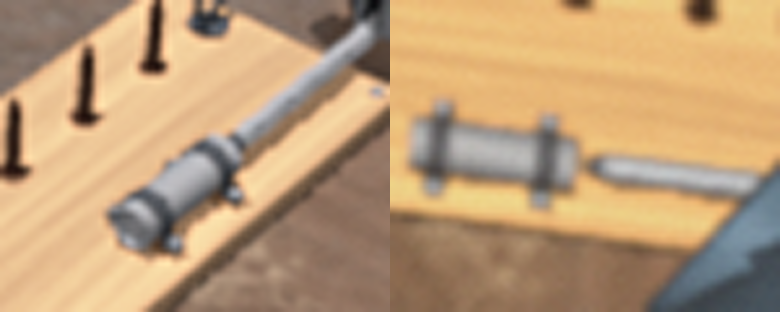

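The bar is in line in the top view, with its tip (600,167) on the extended tube axis. In the side view it sits about 1–2 mm high. I'll insert it with a force check.

```bash
python3 -m crank '[{"tx":4,"ty":0,"tz":1,"rx":0,"ry":0,"rz":0,"gripper":1},{"tx":9,"ty":0,"tz":1,"rx":0,"ry":0,"rz":0,"gripper":1},{"tx":14,"ty":0,"tz":1,"rx":0,"ry":0,"rz":0,"gripper":1},{"tx":19,"ty":0,"tz":1,"rx":0,"ry":0,"rz":0,"gripper":1},{"tx":24,"ty":0,"tz":1,"rx":0,"ry":0,"rz":0,"gripper":1},{"tx":30,"ty":0,"tz":1,"rx":0,"ry":0,"rz":0,"gripper":1},{"tx":30,"ty":0,"tz":1,"rx":0,"ry":0,"rz":0,"gripper":1}]' 100
```

```text
t: 5.77
ee_pos: [0.436, -0.2423, 0.0411]
tool_rot: [0.758, 0.652, 0.0, -0.001]
force: [0.4, 0.7, -2.2]
grip_width: 0.1
grasp_force: 98.5
```

```bash
python3 -m crank '[{"tx":8,"ty":0,"tz":0,"rx":0,"ry":0,"rz":0,"gripper":1},{"tx":16,"ty":0,"tz":0,"rx":0,"ry":0,"rz":0,"gripper":1},{"tx":25,"ty":0,"tz":0,"rx":0,"ry":0,"rz":0,"gripper":1},{"tx":34,"ty":0,"tz":0,"rx":0,"ry":0,"rz":0,"gripper":1},{"tx":43,"ty":0,"tz":0,"rx":0,"ry":0,"rz":0,"gripper":1},{"tx":52,"ty":0,"tz":0,"rx":0,"ry":0,"rz":0,"gripper":1},{"tx":61,"ty":0,"tz":0,"rx":0,"ry":0,"rz":0,"gripper":1},{"tx":70,"ty":0,"tz":0,"rx":0,"ry":0,"rz":0,"gripper":1},{"tx":79,"ty":0,"tz":0,"rx":0,"ry":0,"rz":0,"gripper":1},{"tx":88,"ty":0,"tz":0,"rx":0,"ry":0,"rz":0,"gripper":1},{"tx":96,"ty":0,"tz":0,"rx":0,"ry":0,"rz":0,"gripper":1},{"tx":100,"ty":0,"tz":0,"rx":0,"ry":0,"rz":0,"gripper":1}]' 100
python3 -m crank '[{"tx":0,"ty":0,"tz":0,"rx":0,"ry":0,"rz":0,"gripper":1},{"tx":0,"ty":0,"tz":0,"rx":0,"ry":0,"rz":0,"gripper":1}]' 100
python3 -c "
from h import *
s=snap('side','s3.png');t=snap('top','t4.png')
cv2.imwrite('pics/c8.png',np.hstack([cv2.resize(s[170:250,270:365],None,fx=4,fy=4,interpolation=cv2.INTER_CUBIC)[:312],cv2.resize(t[220:284,270:360],None,fx=5,fy=5,interpolation=cv2.INTER_CUBIC)]))" 
```

```text
t: 6.77
ee_pos: [0.4512, -0.1437, 0.0412]
tool_rot: [0.759, 0.652, 0.0, -0.0]
force: [0.3, 0.4, -1.8]
grip_width: 0.102
grasp_force: 98.5
t: 6.93
ee_pos: [0.4513, -0.1448, 0.0413]
tool_rot: [0.759, 0.652, -0.0, 0.0]
force: [0.7, -0.2, -1.7]
grip_width: 0.101
grasp_force: 98.5Traceback (most recent call last):
  File "<string>", line 4, in <module>
    cv2.imwrite('pics/c8.png',np.hstack([cv2.resize(s[170:250,270:365],None,fx=4,fy=4,interpolation=cv2.INTER_CUBIC)[:312],cv2.resize(t[220:284,270:360],None,fx=5,fy=5,interpolation=cv2.INTER_CUBIC)]))
                              ~~~~~~~~~^^^^^^^^^^^^^^^^^^^^^^^^^^^^^^^^^^^^^^^^^^^^^^^^^^^^^^^^^^^^^^^^^^^^^^^^^^^^^^^^^^^^^^^^^^^^^^^^^^^^^^^^^^^^^^^^^^^^^^^^^^^^^^^^^^^^^^^^^^^^^^^^^^^^^^^^^^^^^^^^^
    return _nx.concatenate(arrs, 1, dtype=dtype, casting=casting)
           ~~~~~~~~~~~~~~~^^^^^^^^^^^^^^^^^^^^^^^^^^^^^^^^^^^^^^^
ValueError: all the input array dimensions except for the concatenation axis must match exactly, but along dimension 0, the array at index 0 has size 312 and the array at index 1 has size 320
```

```bash
python3 -c "
from h import *
s=cv2.imread('pics/s3.png');t=cv2.imread('pics/t4.png')
cv2.imwrite('pics/c8.png',np.hstack([cv2.resize(s[170:250,270:365],(380,320),interpolation=cv2.INTER_CUBIC),cv2.resize(t[230:270,275:327],(416,320),interpolation=cv2.INTER_CUBIC)]))
u=np.array([.1509,.9886]);c=np.array([.4602,-.081])
for y in(.04,.08,.09,.1): print(y,px('top',[*(c+u*y),.033]),px('side',[*(c+u*y),.033]))" 
```

```text
0.04 [297.92632692 248.50424891] [314.46505361 224.25540038]
0.08 [284.26195542 246.76281357] [305.12653633 231.86621095]
0.09 [280.85062538 246.32806172] [302.73368115 233.81636716]
0.1 [277.44119727 245.89355227] [300.31683509 235.78607573]
```

View pics/c8.png

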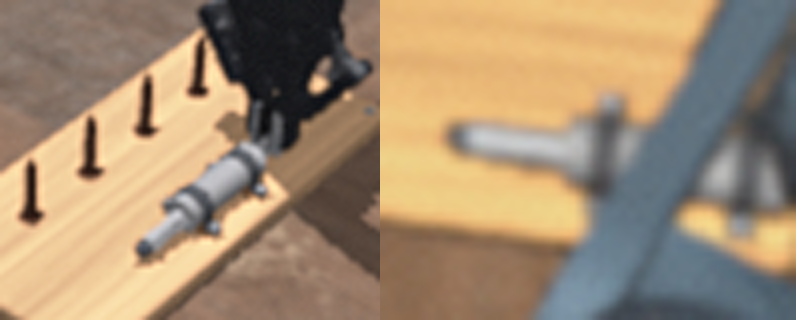

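The tip is at board y ≈ +81 to +83, about 7 mm short. I'll advance 7, lower 3, release and rise.

```bash
python3 -m crank '[{"tx":4,"ty":0,"tz":0,"rx":0,"ry":0,"rz":0,"gripper":1},{"tx":7.5,"ty":0,"tz":0,"rx":0,"ry":0,"rz":0,"gripper":1},{"tx":7.5,"ty":0,"tz":1,"rx":0,"ry":0,"rz":0,"gripper":1},{"tx":7.5,"ty":0,"tz":3,"rx":0,"ry":0,"rz":0,"gripper":1},{"tx":7.5,"ty":0,"tz":3,"rx":0,"ry":0,"rz":0,"gripper":1},{"tx":7.5,"ty":0,"tz":3,"rx":0,"ry":0,"rz":0,"gripper":0.7},{"tx":7.5,"ty":0,"tz":3,"rx":0,"ry":0,"rz":0,"gripper":0.6},{"tx":7.5,"ty":0,"tz":3,"rx":0,"ry":0,"rz":0,"gripper":0.6},{"tx":7.5,"ty":0,"tz":-20,"rx":0,"ry":0,"rz":0,"gripper":0.6},{"tx":7.5,"ty":0,"tz":-60,"rx":0,"ry":0,"rz":0,"gripper":0.3},{"tx":7.5,"ty":0,"tz":-100,"rx":0,"ry":0,"rz":0,"gripper":0},{"tx":7.5,"ty":0,"tz":-130,"rx":0,"ry":0,"rz":0,"gripper":0}]' 100
python3 -c "
from h import *
plan(.5444,.3739,.1,-8.7)"
```

```text
t: 8.03
ee_pos: [0.453, -0.1379, 0.1744]
tool_rot: [0.759, 0.651, 0.0, 0.001]
force: [1.3, -0.2, 0.4]
grip_width: 0.809
grasp_force: 0.0
T [519.8  12.7  73.9] R [ 0.002  0.001 -0.   ] | T [519.8  12.7  73.9] R [ 1.000e-03 -4.000e-03  3.141e+00] | joint6 -0.39
```

```bash
python3 -m crank '[{"tx":20,"ty":0,"tz":0,"rx":0,"ry":0,"rz":0,"gripper":0},{"tx":60,"ty":1,"tz":0,"rx":0,"ry":0,"rz":0,"gripper":0},{"tx":100,"ty":2,"tz":0,"rx":0,"ry":0,"rz":0,"gripper":0},{"tx":140,"ty":3,"tz":0,"rx":0,"ry":0,"rz":0,"gripper":0},{"tx":180,"ty":4,"tz":0,"rx":0,"ry":0,"rz":0,"gripper":0},{"tx":220,"ty":5,"tz":0,"rx":0,"ry":0,"rz":0,"gripper":0},{"tx":260,"ty":6,"tz":0,"rx":0,"ry":0,"rz":0,"gripper":0},{"tx":300,"ty":7,"tz":0,"rx":0,"ry":0,"rz":0,"gripper":0},{"tx":340,"ty":8,"tz":10,"rx":0,"ry":0,"rz":0,"gripper":0},{"tx":380,"ty":9,"tz":20,"rx":0,"ry":0,"rz":0,"gripper":0},{"tx":420,"ty":10,"tz":30,"rx":0,"ry":0,"rz":0,"gripper":0},{"tx":460,"ty":11,"tz":40,"rx":0,"ry":0,"rz":0,"gripper":0}]' 60
python3 -m crank '[{"tx":30,"ty":1,"tz":15,"rx":0,"ry":0,"rz":0,"gripper":0},{"tx":52,"ty":1,"tz":30,"rx":0,"ry":0,"rz":0,"gripper":0},{"tx":60,"ty":2,"tz":34,"rx":0,"ry":0,"rz":0,"gripper":0},{"tx":60,"ty":2,"tz":34,"rx":0,"ry":0,"rz":0,"gripper":0},{"tx":60,"ty":2,"tz":34,"rx":0,"ry":0,"rz":0,"gripper":0},{"tx":60,"ty":2,"tz":34,"rx":0,"ry":0,"rz":0,"gripper":0}]' 60
python3 -c "
from h import *
plan(.5444,.3739,.014,-8.7)
t=snap('top','t5.png');cv2.imwrite('pics/c9.png',cv2.resize(t[230:270,270:365],None,fx=8,fy=8,interpolation=cv2.INTER_CUBIC))"
```

```text
t: 9.03
ee_pos: [0.533, 0.3177, 0.131]
tool_rot: [0.759, 0.651, 0.0, 0.0]
force: [0.6, -1.3, 0.8]
grip_width: 0.999
grasp_force: 0.0
t: 9.53
ee_pos: [0.5445, 0.3735, 0.0982]
tool_rot: [0.759, 0.651, 0.0, 0.0]
force: [0.6, 0.2, -0.1]
grip_width: 0.998
grasp_force: 0.0
T [ 0.4 -0.2 84.2] R [ 0.001 -0.    -0.001] | T [ 0.4 -0.2 84.2] R [-0.00e+00 -1.00e-03  3.14e+00] | joint6 0.58
```

View pics/c9.png

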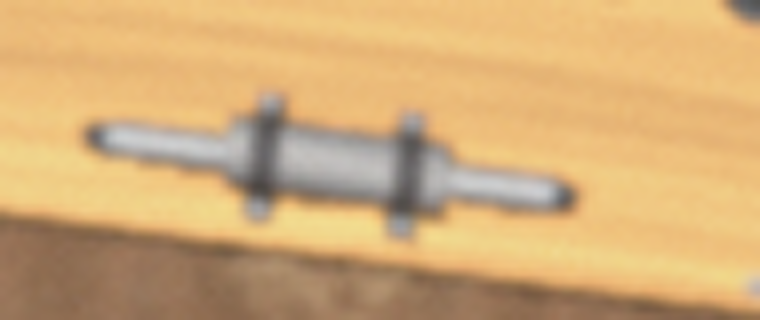

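The bar sticks out about 54 mm on the left and 45 on the right, so I'll trim it later. Next, grasp saw_58.

```bash
python3 -m crank '[{"tx":0,"ty":0,"tz":25,"rx":0,"ry":0,"rz":0,"gripper":0},{"tx":0,"ty":0,"tz":50,"rx":0,"ry":0,"rz":0,"gripper":0},{"tx":0,"ty":0,"tz":72,"rx":0,"ry":0,"rz":0,"gripper":0},{"tx":0,"ty":0,"tz":84,"rx":0,"ry":0,"rz":0,"gripper":0},{"tx":0,"ty":0,"tz":84,"rx":0,"ry":0,"rz":0,"gripper":0.2},{"tx":0,"ty":0,"tz":84,"rx":0,"ry":0,"rz":0,"gripper":0.3},{"tx":0,"ty":0,"tz":84,"rx":0,"ry":0,"rz":0,"gripper":0.5},{"tx":0,"ty":0,"tz":84,"rx":0,"ry":0,"rz":0,"gripper":0.5},{"tx":0,"ty":0,"tz":84,"rx":0,"ry":0,"rz":0,"gripper":0.5},{"tx":0,"ty":0,"tz":70,"rx":0,"ry":0,"rz":0,"gripper":0.5},{"tx":0,"ty":0,"tz":30,"rx":0,"ry":0,"rz":0,"gripper":0.5},{"tx":0,"ty":0,"tz":0,"rx":0,"ry":0,"rz":0,"gripper":0.5}]' 60
python3 -c "
from h import *
plan(.5302,-.1857,.12,-8.68)"
```

```text
t: 10.58
ee_pos: [0.5433, 0.3744, 0.0989]
tool_rot: [0.759, 0.651, -0.001, -0.0]
force: [1.1, 0.4, -1.1]
grip_width: 0.666
grasp_force: 65.0
T [-555.7   71.8  -20.7] R [-0.001  0.001 -0.   ] | T [-555.7   71.8  -20.7] R [1.000e-03 2.000e-03 3.141e+00] | joint6 0.58
```

```bash
python3 -m crank '[{"tx":-10,"ty":1,"tz":-20,"rx":0,"ry":0,"rz":0,"gripper":0.5},{"tx":-40,"ty":5,"tz":-40,"rx":0,"ry":0,"rz":0,"gripper":0.5},{"tx":-80,"ty":10,"tz":-40,"rx":0,"ry":0,"rz":0,"gripper":0.5},{"tx":-120,"ty":15,"tz":-40,"rx":0,"ry":0,"rz":0,"gripper":0.5},{"tx":-160,"ty":20,"tz":-40,"rx":0,"ry":0,"rz":0,"gripper":0.5},{"tx":-200,"ty":25,"tz":-40,"rx":0,"ry":0,"rz":0,"gripper":0.5},{"tx":-240,"ty":30,"tz":-40,"rx":0,"ry":0,"rz":0,"gripper":0.5},{"tx":-280,"ty":35,"tz":-40,"rx":0,"ry":0,"rz":0,"gripper":0.5},{"tx":-320,"ty":40,"tz":-40,"rx":0,"ry":0,"rz":0,"gripper":0.5},{"tx":-360,"ty":45,"tz":-40,"rx":0,"ry":0,"rz":0,"gripper":0.5},{"tx":-400,"ty":50,"tz":-40,"rx":0,"ry":0,"rz":0,"gripper":0.5},{"tx":-440,"ty":55,"tz":-40,"rx":0,"ry":0,"rz":0,"gripper":0.5}]' 60
python3 -m crank '[{"tx":-40,"ty":5,"tz":0,"rx":0,"ry":0,"rz":0,"gripper":0.5},{"tx":-75,"ty":10,"tz":5,"rx":0,"ry":0,"rz":0,"gripper":0.5},{"tx":-105,"ty":15,"tz":10,"rx":0,"ry":0,"rz":0,"gripper":0.5},{"tx":-116,"ty":17,"tz":20,"rx":0,"ry":0,"rz":0,"gripper":0.5},{"tx":-116,"ty":17,"tz":20,"rx":0,"ry":0,"rz":0,"gripper":0.5},{"tx":-116,"ty":17,"tz":20,"rx":0,"ry":0,"rz":0,"gripper":0.5},{"tx":-116,"ty":17,"tz":20,"rx":0,"ry":0,"rz":0,"gripper":0.5}]' 60
python3 -c "
from h import *
plan(.5302,-.1857,.034,-8.68)
s=snap('side','s4.png');cv2.imwrite('pics/c10.png',cv2.resize(s[100:230,250:380],None,fx=4.6,fy=4.6,interpolation=cv2.INTER_CUBIC))
o=sensors.observe()['ee_pos']; print(px('side',[.5302,-.1857,o[2]+.022]))"
```

```text
t: 11.58
ee_pos: [0.5314, -0.0705, 0.1387]
tool_rot: [0.759, 0.651, 0.0, 0.001]
force: [0.6, 0.6, -1.7]
grip_width: 0.665
grasp_force: 65.0
t: 12.17
ee_pos: [0.5308, -0.1847, 0.1176]
tool_rot: [0.759, 0.652, 0.0, -0.0]
force: [-0.2, -0.3, -2.0]
grip_width: 0.667
grasp_force: 65.0
T [-1.2 -0.5 83.6] R [-0.    -0.001  0.   ] | T [-1.2 -0.5 83.6] R [ 1.000e-03 -1.000e-03 -3.141e+00] | joint6 -0.4
[321.49237414 157.99303086]
```

View pics/c10.png

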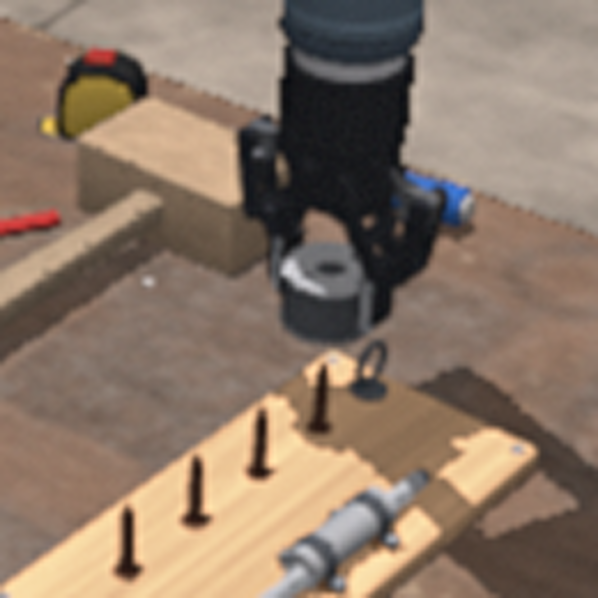

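The saw's hole at (321.3,158.1) matches the prediction (321.5,158.0) for being over the peg. Lowering it.

```bash
python3 -m crank '[{"tx":-1,"ty":-0.5,"tz":20,"rx":0,"ry":0,"rz":0,"gripper":0.5},{"tx":-1,"ty":-0.5,"tz":40,"rx":0,"ry":0,"rz":0,"gripper":0.5},{"tx":-1,"ty":-0.5,"tz":55,"rx":0,"ry":0,"rz":0,"gripper":0.5},{"tx":-1,"ty":-0.5,"tz":65,"rx":0,"ry":0,"rz":0,"gripper":0.5},{"tx":-1,"ty":-0.5,"tz":70,"rx":0,"ry":0,"rz":0,"gripper":0.5},{"tx":-1,"ty":-0.5,"tz":75,"rx":0,"ry":0,"rz":0,"gripper":0.5},{"tx":-1,"ty":-0.5,"tz":75,"rx":0,"ry":0,"rz":0,"gripper":0.5}]' 60

```

```text
t: 12.8
ee_pos: [0.5303, -0.1863, 0.042]
tool_rot: [0.758, 0.652, -0.0, -0.0]
force: [-0.5, -0.2, -2.8]
grip_width: 0.666
grasp_force: 64.9
```

```bash
python3 -m crank '[{"tx":0,"ty":0,"tz":5,"rx":0,"ry":0,"rz":0,"gripper":0.5},{"tx":0,"ty":0,"tz":9.5,"rx":0,"ry":0,"rz":0,"gripper":0.5},{"tx":0,"ty":0,"tz":9.5,"rx":0,"ry":0,"rz":0,"gripper":0.5},{"tx":0,"ty":0,"tz":9.5,"rx":0,"ry":0,"rz":0,"gripper":0.2},{"tx":0,"ty":0,"tz":9.5,"rx":0,"ry":0,"rz":0,"gripper":0.1},{"tx":0,"ty":0,"tz":9.5,"rx":0,"ry":0,"rz":0,"gripper":0.1},{"tx":0,"ty":0,"tz":0,"rx":0,"ry":0,"rz":0,"gripper":0.1},{"tx":0,"ty":0,"tz":-35,"rx":0,"ry":0,"rz":0,"gripper":0.1},{"tx":0,"ty":0,"tz":-75,"rx":0,"ry":0,"rz":0,"gripper":0.1}]' 60
python3 -c "
from h import *
plan(.4175,.3863,.1,-8.7)"
```

```text
t: 13.55
ee_pos: [0.5282, -0.1857, 0.1162]
tool_rot: [0.759, 0.651, -0.001, -0.003]
force: [1.6, -0.8, -0.0]
grip_width: 0.9
grasp_force: 0.0
T [ 548.6 -196.    18.6] R [-0.006 -0.002 -0.   ] | T [ 548.6 -196.    18.6] R [-0.004  0.009  3.141] | joint6 -0.4
```

```bash
python3 -m crank '[{"tx":20,"ty":-7,"tz":0,"rx":0,"ry":0,"rz":0,"gripper":0.1},{"tx":56,"ty":-20,"tz":0,"rx":0,"ry":0,"rz":0,"gripper":0},{"tx":93,"ty":-33,"tz":0,"rx":0,"ry":0,"rz":0,"gripper":0},{"tx":130,"ty":-46,"tz":0,"rx":0,"ry":0,"rz":0,"gripper":0},{"tx":167,"ty":-59,"tz":0,"rx":0,"ry":0,"rz":0,"gripper":0},{"tx":204,"ty":-72,"tz":0,"rx":0,"ry":0,"rz":0,"gripper":0},{"tx":241,"ty":-86,"tz":0,"rx":0,"ry":0,"rz":0,"gripper":0},{"tx":278,"ty":-99,"tz":0,"rx":0,"ry":0,"rz":0,"gripper":0},{"tx":315,"ty":-112,"tz":0,"rx":0,"ry":0,"rz":0,"gripper":0},{"tx":352,"ty":-126,"tz":0,"rx":0,"ry":0,"rz":0,"gripper":0},{"tx":389,"ty":-139,"tz":0,"rx":0,"ry":0,"rz":0,"gripper":0},{"tx":426,"ty":-152,"tz":0,"rx":0,"ry":0,"rz":0,"gripper":0}]' 60
python3 -m crank '[{"tx":36,"ty":-13,"tz":0,"rx":0,"ry":0,"rz":0,"gripper":0},{"tx":73,"ty":-26,"tz":5,"rx":0,"ry":0,"rz":0,"gripper":0},{"tx":105,"ty":-38,"tz":10,"rx":0,"ry":0,"rz":0,"gripper":0},{"tx":122,"ty":-44,"tz":15,"rx":0,"ry":0,"rz":0,"gripper":0},{"tx":122,"ty":-44,"tz":15,"rx":0,"ry":0,"rz":0,"gripper":0},{"tx":122,"ty":-44,"tz":15,"rx":0,"ry":0,"rz":0,"gripper":0}]' 60
python3 -c "
from h import *
plan(.4175,.3863,.014,-8.7)"
```

```text
t: 14.55
ee_pos: [0.444, 0.2592, 0.1184]
tool_rot: [0.759, 0.651, 0.001, 0.0]
force: [0.7, -0.3, 0.0]
grip_width: 1.003
grasp_force: 0.0
t: 15.05
ee_pos: [0.4189, 0.3852, 0.1026]
tool_rot: [0.758, 0.652, -0.0, 0.0]
force: [0.1, -0.5, 0.2]
grip_width: 1.0
grasp_force: 0.0
T [ 0.9 -1.6 88.6] R [-0.     0.     0.002] | T [ 0.9 -1.6 88.6] R [-1.000e-03 -0.000e+00 -3.139e+00] | joint6 0.68
```

```bash
python3 -m crank '[{"tx":1,"ty":-1.5,"tz":25,"rx":0,"ry":0,"rz":0,"gripper":0},{"tx":1,"ty":-1.5,"tz":50,"rx":0,"ry":0,"rz":0,"gripper":0},{"tx":1,"ty":-1.5,"tz":75,"rx":0,"ry":0,"rz":0,"gripper":0.1},{"tx":1,"ty":-1.5,"tz":88,"rx":0,"ry":0,"rz":0,"gripper":0.2},{"tx":1,"ty":-1.5,"tz":88,"rx":0,"ry":0,"rz":0,"gripper":0.4},{"tx":1,"ty":-1.5,"tz":88,"rx":0,"ry":0,"rz":0,"gripper":0.6},{"tx":1,"ty":-1.5,"tz":88,"rx":0,"ry":0,"rz":0,"gripper":0.6},{"tx":1,"ty":-1.5,"tz":88,"rx":0,"ry":0,"rz":0,"gripper":0.6},{"tx":1,"ty":-1.5,"tz":88,"rx":0,"ry":0,"rz":0,"gripper":0.6},{"tx":1,"ty":-1.5,"tz":60,"rx":0,"ry":0,"rz":0,"gripper":0.6},{"tx":1,"ty":-1.5,"tz":20,"rx":0,"ry":0,"rz":0,"gripper":0.6},{"tx":1,"ty":-1.5,"tz":-20,"rx":0,"ry":0,"rz":0,"gripper":0.6}]' 60
python3 -m crank '[{"tx":0,"ty":0,"tz":-20,"rx":0,"ry":0,"rz":0,"gripper":0.6},{"tx":0,"ty":0,"tz":-20,"rx":0,"ry":0,"rz":0,"gripper":0.6}]' 60
python3 -c "
from h import *
plan(.5396,-.1245,.118,-8.68)"
```

```text
t: 16.05
ee_pos: [0.4172, 0.3852, 0.123]
tool_rot: [0.759, 0.651, -0.001, -0.0]
force: [1.9, 0.4, -1.5]
grip_width: 0.528
grasp_force: 61.8
t: 16.22
ee_pos: [0.4217, 0.3881, 0.1495]
tool_rot: [0.759, 0.652, 0.006, 0.001]
force: [0.7, 0.5, -0.9]
grip_width: 0.524
grasp_force: 61.9
T [-489.1  193.7   29.5] R [ 0.009 -0.008 -0.   ] | T [-489.1  193.7   29.5] R [-0.012 -0.015  3.141] | joint6 0.69
```

```bash
python3 -m crank '[{"tx":-20,"ty":8,"tz":0,"rx":0,"ry":0,"rz":0,"gripper":0.6},{"tx":-56,"ty":23,"tz":0,"rx":0,"ry":0,"rz":0,"gripper":0.6},{"tx":-93,"ty":38,"tz":0,"rx":0,"ry":0,"rz":0,"gripper":0.6},{"tx":-130,"ty":53,"tz":0,"rx":0,"ry":0,"rz":0,"gripper":0.6},{"tx":-167,"ty":68,"tz":0,"rx":0,"ry":0,"rz":0,"gripper":0.6},{"tx":-204,"ty":83,"tz":0,"rx":0,"ry":0,"rz":0,"gripper":0.6},{"tx":-241,"ty":98,"tz":0,"rx":0,"ry":0,"rz":0,"gripper":0.6},{"tx":-278,"ty":113,"tz":0,"rx":0,"ry":0,"rz":0,"gripper":0.6},{"tx":-315,"ty":128,"tz":0,"rx":0,"ry":0,"rz":0,"gripper":0.6},{"tx":-352,"ty":143,"tz":0,"rx":0,"ry":0,"rz":0,"gripper":0.6},{"tx":-389,"ty":158,"tz":0,"rx":0,"ry":0,"rz":0,"gripper":0.6},{"tx":-426,"ty":173,"tz":0,"rx":0,"ry":0,"rz":0,"gripper":0.6}]' 60
python3 -m crank '[{"tx":-30,"ty":12,"tz":5,"rx":0,"ry":0,"rz":0,"gripper":0.6},{"tx":-52,"ty":21,"tz":10,"rx":0,"ry":0,"rz":0,"gripper":0.6},{"tx":-61,"ty":25,"tz":20,"rx":0,"ry":0,"rz":0,"gripper":0.6},{"tx":-61,"ty":25,"tz":24,"rx":0,"ry":0,"rz":0,"gripper":0.6},{"tx":-61,"ty":25,"tz":24,"rx":0,"ry":0,"rz":0,"gripper":0.6},{"tx":-61,"ty":25,"tz":24,"rx":0,"ry":0,"rz":0,"gripper":0.6},{"tx":-61,"ty":25,"tz":24,"rx":0,"ry":0,"rz":0,"gripper":0.6}]' 60
python3 -c "
from h import *
plan(.5396,-.1245,.034,-8.68)
s=snap('side','s5.png');cv2.imwrite('pics/c11.png',cv2.resize(s[110:230,240:360],None,fx=5,fy=5,interpolation=cv2.INTER_CUBIC))
o=sensors.observe()['ee_pos']; q=px('side',[o[0],o[1],o[2]+.024]);print(q,(q-[240,110]+.5)*5)"
```

```text
t: 17.22
ee_pos: [0.5243, -0.0634, 0.1419]
tool_rot: [0.759, 0.651, -0.0, -0.0]
force: [0.9, 0.6, -0.1]
grip_width: 0.53
grasp_force: 61.9
t: 17.8
ee_pos: [0.5399, -0.124, 0.1182]
tool_rot: [0.758, 0.652, -0.0, -0.0]
force: [-0.1, 0.1, -0.7]
grip_width: 0.527
grasp_force: 61.9
T [-0.5 -0.2 84.2] R [-0.001 -0.     0.001] | T [-0.5 -0.2 84.2] R [ 1.00e-03 -1.00e-03 -3.14e+00] | joint6 -0.29
[307.52418719 166.54116661] [340.12093596 285.20583307]
```

View pics/c11.png

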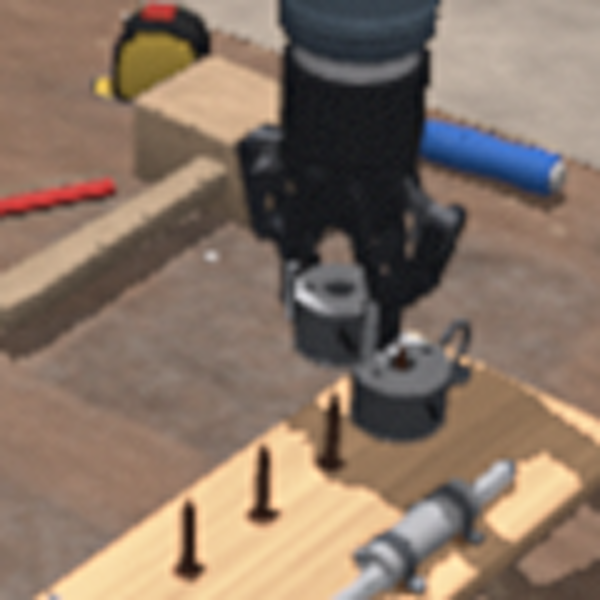

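Saw_58 is seated with its peg showing through the hole. Saw_47's hole (341,288) is on prediction, so I'll lower it.

```bash
python3 -m crank '[{"tx":-0.5,"ty":0,"tz":25,"rx":0,"ry":0,"rz":0,"gripper":0.6},{"tx":-0.5,"ty":0,"tz":50,"rx":0,"ry":0,"rz":0,"gripper":0.6},{"tx":-0.5,"ty":0,"tz":65,"rx":0,"ry":0,"rz":0,"gripper":0.6},{"tx":-0.5,"ty":0,"tz":72,"rx":0,"ry":0,"rz":0,"gripper":0.6},{"tx":-0.5,"ty":0,"tz":79,"rx":0,"ry":0,"rz":0,"gripper":0.6},{"tx":-0.5,"ty":0,"tz":85,"rx":0,"ry":0,"rz":0,"gripper":0.6},{"tx":-0.5,"ty":0,"tz":85,"rx":0,"ry":0,"rz":0,"gripper":0.6}]' 60
python3 -m crank '[{"tx":0,"ty":0,"tz":0,"rx":0,"ry":0,"rz":0,"gripper":0.4},{"tx":0,"ty":0,"tz":0,"rx":0,"ry":0,"rz":0,"gripper":0.2},{"tx":0,"ty":0,"tz":0,"rx":0,"ry":0,"rz":0,"gripper":0.2},{"tx":0,"ty":0,"tz":-10,"rx":0,"ry":0,"rz":0,"gripper":0.2},{"tx":0,"ty":0,"tz":-45,"rx":0,"ry":0,"rz":0,"gripper":0.2},{"tx":0,"ty":0,"tz":-85,"rx":0,"ry":0,"rz":0,"gripper":0.2},{"tx":0,"ty":0,"tz":-85,"rx":0,"ry":0,"rz":0,"gripper":0.2}]' 60
python3 -c "
from h import *
plan(.5328,.2379,.1,-8.7)"
```

```text
t: 18.43
ee_pos: [0.5401, -0.1258, 0.033]
tool_rot: [0.759, 0.652, -0.0, -0.0]
force: [-0.4, 0.1, -0.7]
grip_width: 0.529
grasp_force: 61.9
t: 19.02
ee_pos: [0.545, -0.1283, 0.1271]
tool_rot: [0.759, 0.651, 0.003, 0.006]
force: [2.1, -0.8, 0.9]
grip_width: 0.801
grasp_force: 0.0
T [360.3 -67.8  24.9] R [0.013 0.004 0.   ] | T [360.3 -67.8  24.9] R [-0.006  0.02  -3.142] | joint6 -0.29
```

```bash
python3 -m crank '[{"tx":20,"ty":-3,"tz":0,"rx":0,"ry":0,"rz":0,"gripper":0.2},{"tx":60,"ty":-10,"tz":0,"rx":0,"ry":0,"rz":0,"gripper":0.2},{"tx":100,"ty":-17,"tz":0,"rx":0,"ry":0,"rz":0,"gripper":0.2},{"tx":140,"ty":-24,"tz":0,"rx":0,"ry":0,"rz":0,"gripper":0.2},{"tx":180,"ty":-31,"tz":0,"rx":0,"ry":0,"rz":0,"gripper":0.2},{"tx":220,"ty":-38,"tz":0,"rx":0,"ry":0,"rz":0,"gripper":0.2},{"tx":260,"ty":-45,"tz":0,"rx":0,"ry":0,"rz":0,"gripper":0.2},{"tx":300,"ty":-52,"tz":0,"rx":0,"ry":0,"rz":0,"gripper":0.2},{"tx":335,"ty":-58,"tz":5,"rx":0,"ry":0,"rz":0,"gripper":0.2},{"tx":357,"ty":-61.5,"tz":15,"rx":0,"ry":0,"rz":0,"gripper":0.2},{"tx":357,"ty":-61.5,"tz":18,"rx":0,"ry":0,"rz":0,"gripper":0.2},{"tx":357,"ty":-61.5,"tz":18,"rx":0,"ry":0,"rz":0,"gripper":0.2}]' 60
python3 -m crank '[{"tx":0,"ty":0,"tz":0,"rx":0,"ry":0,"rz":0,"gripper":0.2},{"tx":0,"ty":0,"tz":0,"rx":0,"ry":0,"rz":0,"gripper":0.2}]' 60
python3 -c "
from h import *
plan(.5328,.2379,.014,-8.7)"
```

```text
t: 20.02
ee_pos: [0.5326, 0.2371, 0.1001]
tool_rot: [0.758, 0.652, -0.0, -0.0]
force: [-0.0, -0.3, 0.2]
grip_width: 0.801
grasp_force: 0.0
t: 20.18
ee_pos: [0.5339, 0.235, 0.101]
tool_rot: [0.759, 0.651, 0.0, 0.0]
force: [-1.0, -0.2, 0.7]
grip_width: 0.802
grasp_force: 0.0
T [ 2.7 -1.6 87. ] R [ 0.001 -0.    -0.001] | T [ 2.7 -1.6 87. ] R [-0.00e+00 -1.00e-03  3.14e+00] | joint6 0.36
```

```bash
python3 -m crank '[{"tx":1,"ty":-0.8,"tz":25,"rx":0,"ry":0,"rz":0,"gripper":0.2},{"tx":1,"ty":-0.8,"tz":50,"rx":0,"ry":0,"rz":0,"gripper":0.2},{"tx":1,"ty":-0.8,"tz":75,"rx":0,"ry":0,"rz":0,"gripper":0.2},{"tx":1,"ty":-0.8,"tz":86,"rx":0,"ry":0,"rz":0,"gripper":0.3},{"tx":1,"ty":-0.8,"tz":86,"rx":0,"ry":0,"rz":0,"gripper":0.5},{"tx":1,"ty":-0.8,"tz":86,"rx":0,"ry":0,"rz":0,"gripper":0.7},{"tx":1,"ty":-0.8,"tz":86,"rx":0,"ry":0,"rz":0,"gripper":0.7},{"tx":1,"ty":-0.8,"tz":86,"rx":0,"ry":0,"rz":0,"gripper":0.7},{"tx":1,"ty":-0.8,"tz":86,"rx":0,"ry":0,"rz":0,"gripper":0.7},{"tx":1,"ty":-0.8,"tz":60,"rx":0,"ry":0,"rz":0,"gripper":0.7},{"tx":1,"ty":-0.8,"tz":20,"rx":0,"ry":0,"rz":0,"gripper":0.7},{"tx":1,"ty":-0.8,"tz":-20,"rx":0,"ry":0,"rz":0,"gripper":0.7}]' 60
python3 -m crank '[{"tx":-20,"ty":4,"tz":-20,"rx":0,"ry":0,"rz":0,"gripper":0.7},{"tx":-58,"ty":12,"tz":-20,"rx":0,"ry":0,"rz":0,"gripper":0.7},{"tx":-98,"ty":20,"tz":-20,"rx":0,"ry":0,"rz":0,"gripper":0.7},{"tx":-138,"ty":28,"tz":-20,"rx":0,"ry":0,"rz":0,"gripper":0.7},{"tx":-178,"ty":36,"tz":-20,"rx":0,"ry":0,"rz":0,"gripper":0.7},{"tx":-218,"ty":45,"tz":-20,"rx":0,"ry":0,"rz":0,"gripper":0.7},{"tx":-258,"ty":54,"tz":-15,"rx":0,"ry":0,"rz":0,"gripper":0.7},{"tx":-285,"ty":59,"tz":-5,"rx":0,"ry":0,"rz":0,"gripper":0.7},{"tx":-295,"ty":61.5,"tz":2,"rx":0,"ry":0,"rz":0,"gripper":0.7},{"tx":-295,"ty":61.5,"tz":2,"rx":0,"ry":0,"rz":0,"gripper":0.7},{"tx":-295,"ty":61.5,"tz":2,"rx":0,"ry":0,"rz":0,"gripper":0.7},{"tx":-295,"ty":61.5,"tz":2,"rx":0,"ry":0,"rz":0,"gripper":0.7}]' 60
python3 -c "
from h import *
plan(.5489,-.0632,.033,-8.68)
s=snap('side','s6.png');t=cv2.resize(s[120:240,230:350],None,fx=5,fy=5,interpolation=cv2.INTER_CUBIC);cv2.imwrite('pics/c12.png',t)
o=sensors.observe()['ee_pos']; q=px('side',[o[0],o[1],o[2]+.024]);print(q,(q-[230,120]+.5)*5)"
```

```text
t: 21.18
ee_pos: [0.5315, 0.237, 0.1208]
tool_rot: [0.759, 0.651, -0.001, -0.001]
force: [1.4, 0.5, -0.1]
grip_width: 0.41
grasp_force: 59.9
t: 22.18
ee_pos: [0.5489, -0.0624, 0.1186]
tool_rot: [0.758, 0.652, 0.0, -0.0]
force: [0.2, -0.1, -1.0]
grip_width: 0.406
grasp_force: 60.1
T [-0.9  0.1 85.6] R [ 0.    -0.001  0.001] | T [-0.9  0.1 85.6] R [ 1.000e-03  0.000e+00 -3.141e+00] | joint6 -0.18
[292.88595197 176.65398979] [316.92975985 285.76994896]
```

View pics/c12.png

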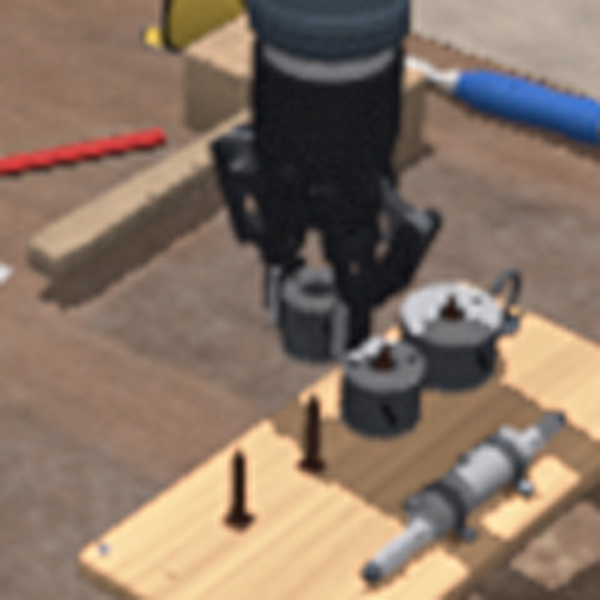

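Saws 58 and 47 are seated with pegs through, and saw_37's hole (317,288) is on prediction. That was my last viewable picture, so from here I'll check by numbers.

```bash
python3 -m crank '[{"tx":-0.5,"ty":0,"tz":25,"rx":0,"ry":0,"rz":0,"gripper":0.7},{"tx":-0.5,"ty":0,"tz":50,"rx":0,"ry":0,"rz":0,"gripper":0.7},{"tx":-0.5,"ty":0,"tz":65,"rx":0,"ry":0,"rz":0,"gripper":0.7},{"tx":-0.5,"ty":0,"tz":72,"rx":0,"ry":0,"rz":0,"gripper":0.7},{"tx":-0.5,"ty":0,"tz":79,"rx":0,"ry":0,"rz":0,"gripper":0.7},{"tx":-0.5,"ty":0,"tz":85.5,"rx":0,"ry":0,"rz":0,"gripper":0.7},{"tx":-0.5,"ty":0,"tz":85.5,"rx":0,"ry":0,"rz":0,"gripper":0.7}]' 60
python3 -m crank '[{"tx":0,"ty":0,"tz":0,"rx":0,"ry":0,"rz":0,"gripper":0.5},{"tx":0,"ty":0,"tz":0,"rx":0,"ry":0,"rz":0,"gripper":0.3},{"tx":0,"ty":0,"tz":0,"rx":0,"ry":0,"rz":0,"gripper":0.3},{"tx":0,"ty":0,"tz":-10,"rx":0,"ry":0,"rz":0,"gripper":0.3},{"tx":0,"ty":0,"tz":-45,"rx":0,"ry":0,"rz":0,"gripper":0.3},{"tx":0,"ty":0,"tz":-85,"rx":0,"ry":0,"rz":0,"gripper":0.3},{"tx":0,"ty":0,"tz":-85,"rx":0,"ry":0,"rz":0,"gripper":0.3},{"tx":0,"ty":0,"tz":-85,"rx":0,"ry":0,"rz":0,"gripper":0.3},{"tx":0,"ty":0,"tz":-85,"rx":0,"ry":0,"rz":0,"gripper":0.3}]' 60
python3 -c "
from h import *
plan(.4407,.2384,.1,-8.7)"
```

```text
t: 22.82
ee_pos: [0.5498, -0.0639, 0.0334]
tool_rot: [0.758, 0.652, 0.001, 0.001]
force: [0.1, -0.1, -1.1]
grip_width: 0.406
grasp_force: 60.2
t: 23.57
ee_pos: [0.5489, -0.0643, 0.1186]
tool_rot: [0.759, 0.651, 0.0, 0.001]
force: [-0.0, -0.1, -0.7]
grip_width: 0.7
grasp_force: 0.0
T [ 282.9 -152.8   18.3] R [ 0.001  0.    -0.   ] | T [ 282.9 -152.8   18.3] R [ 0.000e+00 -2.000e-03  3.141e+00] | joint6 -0.18
```

```bash
python3 -m crank '[{"tx":17,"ty":-9,"tz":0,"rx":0,"ry":0,"rz":0,"gripper":0.3},{"tx":50,"ty":-27,"tz":0,"rx":0,"ry":0,"rz":0,"gripper":0.3},{"tx":84,"ty":-45,"tz":0,"rx":0,"ry":0,"rz":0,"gripper":0.3},{"tx":118,"ty":-64,"tz":0,"rx":0,"ry":0,"rz":0,"gripper":0.3},{"tx":152,"ty":-82,"tz":0,"rx":0,"ry":0,"rz":0,"gripper":0.3},{"tx":186,"ty":-100,"tz":0,"rx":0,"ry":0,"rz":0,"gripper":0.3},{"tx":220,"ty":-119,"tz":0,"rx":0,"ry":0,"rz":0,"gripper":0.3},{"tx":254,"ty":-137,"tz":8,"rx":0,"ry":0,"rz":0,"gripper":0.3},{"tx":275,"ty":-149,"tz":14,"rx":0,"ry":0,"rz":0,"gripper":0.3},{"tx":283,"ty":-153,"tz":18,"rx":0,"ry":0,"rz":0,"gripper":0.3},{"tx":283,"ty":-153,"tz":18,"rx":0,"ry":0,"rz":0,"gripper":0.3},{"tx":283,"ty":-153,"tz":18,"rx":0,"ry":0,"rz":0,"gripper":0.3}]' 60
python3 -m crank '[{"tx":0,"ty":0,"tz":0,"rx":0,"ry":0,"rz":0,"gripper":0.3},{"tx":0,"ty":0,"tz":0,"rx":0,"ry":0,"rz":0,"gripper":0.3},{"tx":0,"ty":0,"tz":0,"rx":0,"ry":0,"rz":0,"gripper":0.3}]' 60
python3 -c "
from h import *
plan(.4407,.2384,.014,-8.7)"
```

```text
t: 24.57
ee_pos: [0.4398, 0.2382, 0.0989]
tool_rot: [0.758, 0.652, -0.001, -0.0]
force: [0.9, -0.1, 0.3]
grip_width: 0.702
grasp_force: 0.0
t: 24.82
ee_pos: [0.4412, 0.2375, 0.1]
tool_rot: [0.759, 0.651, 0.0, 0.0]
force: [-0.5, -0.5, 0.6]
grip_width: 0.697
grasp_force: 0.0
T [ 0.8 -0.7 86. ] R [ 0.    -0.    -0.002] | T [ 0.8 -0.7 86. ] R [-0.000e+00 -1.000e-03  3.139e+00] | joint6 0.41
```

```bash
python3 -m crank '[{"tx":0.5,"ty":-0.5,"tz":25,"rx":0,"ry":0,"rz":0,"gripper":0.3},{"tx":0.5,"ty":-0.5,"tz":50,"rx":0,"ry":0,"rz":0,"gripper":0.3},{"tx":0.5,"ty":-0.5,"tz":75,"rx":0,"ry":0,"rz":0,"gripper":0.3},{"tx":0.5,"ty":-0.5,"tz":86,"rx":0,"ry":0,"rz":0,"gripper":0.4},{"tx":0.5,"ty":-0.5,"tz":86,"rx":0,"ry":0,"rz":0,"gripper":0.6},{"tx":0.5,"ty":-0.5,"tz":86,"rx":0,"ry":0,"rz":0,"gripper":0.8},{"tx":0.5,"ty":-0.5,"tz":86,"rx":0,"ry":0,"rz":0,"gripper":0.8},{"tx":0.5,"ty":-0.5,"tz":86,"rx":0,"ry":0,"rz":0,"gripper":0.8},{"tx":0.5,"ty":-0.5,"tz":86,"rx":0,"ry":0,"rz":0,"gripper":0.8},{"tx":0.5,"ty":-0.5,"tz":60,"rx":0,"ry":0,"rz":0,"gripper":0.8},{"tx":0.5,"ty":-0.5,"tz":20,"rx":0,"ry":0,"rz":0,"gripper":0.8},{"tx":0.5,"ty":-0.5,"tz":-20,"rx":0,"ry":0,"rz":0,"gripper":0.8}]' 60
python3 -m crank '[{"tx":-17,"ty":12,"tz":-15,"rx":0,"ry":0,"rz":0,"gripper":0.8},{"tx":-47,"ty":33,"tz":-15,"rx":0,"ry":0,"rz":0,"gripper":0.8},{"tx":-79,"ty":55,"tz":-15,"rx":0,"ry":0,"rz":0,"gripper":0.8},{"tx":-111,"ty":77,"tz":-15,"rx":0,"ry":0,"rz":0,"gripper":0.8},{"tx":-143,"ty":99,"tz":-15,"rx":0,"ry":0,"rz":0,"gripper":0.8},{"tx":-175,"ty":121,"tz":-15,"rx":0,"ry":0,"rz":0,"gripper":0.8},{"tx":-205,"ty":142,"tz":-10,"rx":0,"ry":0,"rz":0,"gripper":0.8},{"tx":-220,"ty":152.5,"tz":0,"rx":0,"ry":0,"rz":0,"gripper":0.8},{"tx":-220,"ty":152.5,"tz":2,"rx":0,"ry":0,"rz":0,"gripper":0.8},{"tx":-220,"ty":152.5,"tz":2,"rx":0,"ry":0,"rz":0,"gripper":0.8},{"tx":-220,"ty":152.5,"tz":2,"rx":0,"ry":0,"rz":0,"gripper":0.8},{"tx":-220,"ty":152.5,"tz":2,"rx":0,"ry":0,"rz":0,"gripper":0.8}]' 60
python3 -c "
from h import *
plan(.5583,-.0019,.033,-8.68)
"
```

```text
t: 25.82
ee_pos: [0.4388, 0.239, 0.1206]
tool_rot: [0.759, 0.651, -0.001, -0.001]
force: [1.8, -0.2, -0.3]
grip_width: 0.311
grasp_force: 59.2
t: 26.82
ee_pos: [0.557, -0.0001, 0.1183]
tool_rot: [0.758, 0.652, 0.0, -0.0]
force: [0.5, 0.4, 0.2]
grip_width: 0.312
grasp_force: 59.2
T [-1.6  1.5 85.3] R [ 0.    -0.     0.001] | T [-1.6  1.5 85.3] R [ 0.     0.    -3.141] | joint6 -0.06
```

```bash
python3 -m crank '[{"tx":-1,"ty":1,"tz":0,"rx":0,"ry":0,"rz":0,"gripper":0.8},{"tx":-1,"ty":1,"tz":25,"rx":0,"ry":0,"rz":0,"gripper":0.8},{"tx":-1,"ty":1,"tz":45,"rx":0,"ry":0,"rz":0,"gripper":0.8},{"tx":-1,"ty":1,"tz":60,"rx":0,"ry":0,"rz":0,"gripper":0.8},{"tx":-1,"ty":1,"tz":62,"rx":0,"ry":0,"rz":0,"gripper":0.8},{"tx":-1,"ty":1,"tz":62,"rx":0,"ry":0,"rz":0,"gripper":0.8},{"tx":-1,"ty":1,"tz":62,"rx":0,"ry":0,"rz":0,"gripper":0.8}]' 60
python3 -c "
from h import *
plan(.5583,-.0019,.033,-8.68)
"
```

```text
t: 27.4
ee_pos: [0.5588, -0.0021, 0.0568]
tool_rot: [0.758, 0.652, 0.0, 0.0]
force: [-0.8, 0.5, -0.4]
grip_width: 0.315
grasp_force: 59.2
T [ 0.1 -0.6 23.8] R [0.001 0.    0.   ] | T [ 0.1 -0.6 23.8] R [-0.000e+00  2.000e-03 -3.141e+00] | joint6 -0.06
```

```bash
python3 -m crank '[{"tx":0,"ty":0,"tz":8,"rx":0,"ry":0,"rz":0,"gripper":0.8},{"tx":0,"ty":0,"tz":16,"rx":0,"ry":0,"rz":0,"gripper":0.8},{"tx":0,"ty":0,"tz":23,"rx":0,"ry":0,"rz":0,"gripper":0.8},{"tx":0,"ty":0,"tz":23,"rx":0,"ry":0,"rz":0,"gripper":0.8}]' 60
python3 -m crank '[{"tx":0,"ty":0,"tz":0,"rx":0,"ry":0,"rz":0,"gripper":0.6},{"tx":0,"ty":0,"tz":0,"rx":0,"ry":0,"rz":0,"gripper":0.4},{"tx":0,"ty":0,"tz":0,"rx":0,"ry":0,"rz":0,"gripper":0.4},{"tx":0,"ty":0,"tz":-10,"rx":0,"ry":0,"rz":0,"gripper":0.4},{"tx":0,"ty":0,"tz":-45,"rx":0,"ry":0,"rz":0,"gripper":0.4},{"tx":0,"ty":0,"tz":-85,"rx":0,"ry":0,"rz":0,"gripper":0.6},{"tx":0,"ty":0,"tz":-85,"rx":0,"ry":0,"rz":0,"gripper":1},{"tx":0,"ty":0,"tz":-85,"rx":0,"ry":0,"rz":0,"gripper":1},{"tx":0,"ty":0,"tz":-85,"rx":0,"ry":0,"rz":0,"gripper":1},{"tx":0,"ty":0,"tz":-85,"rx":0,"ry":0,"rz":0,"gripper":1}]' 30
python3 -c "
from h import *
u=np.array([.1509,.9886]);c=np.array([.4602,-.081])
p=c+u*.115; plan(*p,.1,-8.68)
"
```

```text
t: 27.73
ee_pos: [0.5584, -0.0025, 0.0322]
tool_rot: [0.759, 0.651, 0.0, 0.0]
force: [-0.4, 0.3, -1.4]
grip_width: 0.309
grasp_force: 59.3
t: 28.57
ee_pos: [0.5573, -0.0023, 0.1169]
tool_rot: [0.759, 0.651, -0.001, -0.001]
force: [-0.1, 1.1, -0.2]
grip_width: -0.002
grasp_force: 0.0
T [ 22.5 -84.1  17.1] R [-0.002 -0.    -0.001] | T [ 22.5 -84.1  17.1] R [-0.000e+00  3.000e-03  3.141e+00] | joint6 -0.07
```

The saws are all on. Now trim the bar: grasp its +y end, shift it 4 mm toward −y and release.

```bash
python3 -m crank '[{"tx":-8,"ty":-30,"tz":0,"rx":0,"ry":0,"rz":0,"gripper":0.7},{"tx":-18,"ty":-65,"tz":0,"rx":0,"ry":0,"rz":0,"gripper":0.6},{"tx":-22,"ty":-84,"tz":0,"rx":0,"ry":0,"rz":0,"gripper":0.6},{"tx":-22,"ty":-84,"tz":0,"rx":0,"ry":0,"rz":0,"gripper":0.6},{"tx":-22,"ty":-84,"tz":0,"rx":0,"ry":0,"rz":0,"gripper":0.6},{"tx":-22,"ty":-84,"tz":25,"rx":0,"ry":0,"rz":0,"gripper":0.6},{"tx":-22,"ty":-84,"tz":50,"rx":0,"ry":0,"rz":0,"gripper":0.6},{"tx":-22,"ty":-84,"tz":70,"rx":0,"ry":0,"rz":0,"gripper":0.6},{"tx":-22,"ty":-84,"tz":80,"rx":0,"ry":0,"rz":0,"gripper":0.6},{"tx":-22,"ty":-84,"tz":80,"rx":0,"ry":0,"rz":0,"gripper":0.6},{"tx":-22,"ty":-84,"tz":80,"rx":0,"ry":0,"rz":0,"gripper":0.6}]' 40
python3 -m crank '[{"tx":0,"ty":0,"tz":0,"rx":0,"ry":0,"rz":0,"gripper":0.8},{"tx":0,"ty":0,"tz":0,"rx":0,"ry":0,"rz":0,"gripper":1},{"tx":0,"ty":0,"tz":0,"rx":0,"ry":0,"rz":0,"gripper":1},{"tx":0,"ty":0,"tz":0,"rx":0,"ry":0,"rz":0,"gripper":1},{"tx":0,"ty":0,"tz":0,"rx":0,"ry":0,"rz":0,"gripper":1}]' 40
```

```text
t: 29.48
ee_pos: [0.4722, -0.0115, 0.0375]
tool_rot: [0.759, 0.651, -0.0, -0.0]
force: [0.4, 0.8, 0.9]
grip_width: 0.399
grasp_force: 0.0
t: 29.9
ee_pos: [0.4729, -0.0117, 0.0388]
tool_rot: [0.759, 0.651, 0.001, 0.001]
force: [0.6, 0.2, 3.6]
grip_width: 0.124
grasp_force: 37.5
```

```bash
python3 -m crank '[{"tx":-2,"ty":0,"tz":0,"rx":0,"ry":0,"rz":0,"gripper":1},{"tx":-4,"ty":0,"tz":0,"rx":0,"ry":0,"rz":0,"gripper":1},{"tx":-4,"ty":0,"tz":0,"rx":0,"ry":0,"rz":0,"gripper":1},{"tx":-4,"ty":0,"tz":0,"rx":0,"ry":0,"rz":0,"gripper":1},{"tx":-4,"ty":0,"tz":0,"rx":0,"ry":0,"rz":0,"gripper":0.8},{"tx":-4,"ty":0,"tz":0,"rx":0,"ry":0,"rz":0,"gripper":0.6},{"tx":-4,"ty":0,"tz":0,"rx":0,"ry":0,"rz":0,"gripper":0.6},{"tx":-4,"ty":0,"tz":-20,"rx":0,"ry":0,"rz":0,"gripper":0.6},{"tx":-4,"ty":0,"tz":-55,"rx":0,"ry":0,"rz":0,"gripper":0.6},{"tx":-4,"ty":0,"tz":-95,"rx":0,"ry":0,"rz":0,"gripper":0.6},{"tx":-4,"ty":0,"tz":-130,"rx":0,"ry":0,"rz":0,"gripper":0.6}]' 40
python3 -m crank '[{"tx":40,"ty":0,"tz":0,"rx":0,"ry":0,"rz":0,"gripper":0.6},{"tx":80,"ty":0,"tz":0,"rx":0,"ry":0,"rz":0,"gripper":0.6},{"tx":120,"ty":0,"tz":0,"rx":0,"ry":0,"rz":0,"gripper":0.6},{"tx":160,"ty":0,"tz":0,"rx":0,"ry":0,"rz":0,"gripper":0.6},{"tx":200,"ty":0,"tz":0,"rx":0,"ry":0,"rz":0,"gripper":0.6},{"tx":240,"ty":0,"tz":0,"rx":0,"ry":0,"rz":0,"gripper":0.6},{"tx":280,"ty":0,"tz":0,"rx":0,"ry":0,"rz":0,"gripper":0.6},{"tx":320,"ty":0,"tz":0,"rx":0,"ry":0,"rz":0,"gripper":0.6},{"tx":340,"ty":0,"tz":0,"rx":0,"ry":0,"rz":0,"gripper":0.6},{"tx":340,"ty":0,"tz":0,"rx":0,"ry":0,"rz":0,"gripper":0.6},{"tx":340,"ty":0,"tz":0,"rx":0,"ry":0,"rz":0,"gripper":0.6}]' 40
python3 - <<'E'
from h import *
t=snap('top','t9.png');s=snap('side','s9.png');t5=cv2.imread('pics/t5.png')
u=np.array([.1509,.9886]);n=np.array([.9886,-.1509]);c=np.array([.4602,-.081])
def prof(im):
    # grey (saturation low) vs wood along the bar axis
    h=cv2.cvtColor(im,cv2.COLOR_BGR2HSV)[...,1].astype(np.float32)
    ys=np.arange(-.12,.121,.002)
    P=np.array([px('top',[*(c+u*y),.028]) for y in ys],np.float32)
    v=cv2.remap(h,P[:,0:1].copy(),P[:,1:2].copy(),cv2.INTER_LINEAR).ravel()
    m=ys[v<90]; return m.min(),m.max()
def tubew(im):
    h=cv2.cvtColor(im,cv2.COLOR_BGR2HSV)[...,1].astype(np.float32)
    ys=np.arange(-.06,.061,.001); r=[]
    for o in(-.0095,.0095):
        P=np.array([px('top',[*(c+u*y+n*o),.033]) for y in ys],np.float32)
        v=cv2.remap(h,P[:,0:1].copy(),P[:,1:2].copy(),cv2.INTER_LINEAR).ravel();m=ys[v<90];r.append((m.min(),m.max()) if len(m) else None)
    return r
for k in(t5,t): print('bar ends',prof(k),'tube',tubew(k))
# saws: grey plate centroid at z=.056 in top view
for d,(x,y) in zip((58,47,37,28),((.5302,-.1857),(.5396,-.1245),(.5489,-.0632),(.5583,-.0019))):
    for nm,im in(('top',t),('side',s)):
        best=None;g=cv2.cvtColor(im,cv2.COLOR_BGR2HSV)[...,1].astype(float);vv=im.max(2).astype(float)
        q=px(nm,[x,y,.056]);out=[]
        a=np.linspace(0,2*np.pi,60)
        # bright/low-sat plate ring test for candidate offsets/heights
        res=[]
        for z in((.056,) if nm=='top' else np.arange(.046,.08,.002)):
          for dx in np.arange(-.006,.0061,.001):
            for dy in np.arange(-.006,.0061,.001):
              def ring(r): 
                P=np.array([px(nm,[x+dx+r*np.cos(b),y+dy+r*np.sin(b),z]) for b in a[::5]],np.float32)
                return cv2.remap(vv.astype(np.float32),P[:,0:1].copy(),P[:,1:2].copy(),1).mean()-cv2.remap(g.astype(np.float32),P[:,0:1].copy(),P[:,1:2].copy(),1).mean()
              if nm=='side' and (abs(dx)>.0001 or abs(dy)>.0001): continue
              res.append((ring(d/2e3-.002)-ring(d/2e3+.003),dx*1e3,dy*1e3,z))
        print(d,nm,np.round(max(res),3))
E
```

```text
t: 30.82
ee_pos: [0.4706, -0.0154, 0.1691]
tool_rot: [0.759, 0.651, -0.0, -0.0]
force: [1.0, -0.7, -0.1]
grip_width: 0.401
grasp_force: 0.0
t: 31.73
ee_pos: [0.522, 0.3213, 0.1669]
tool_rot: [0.758, 0.652, -0.001, -0.0]
force: [-0.8, -0.4, -0.4]
grip_width: 0.399
grasp_force: 0.0
bar ends (np.float64(-0.08599999999999997), np.float64(0.09000000000000019)) tube [(np.float64(-0.03999999999999998), np.float64(0.04000000000000009)), (np.float64(-0.03999999999999998), np.float64(0.04100000000000009))]
bar ends (np.float64(-0.08999999999999997), np.float64(0.08600000000000019)) tube [(np.float64(-0.03999999999999998), np.float64(0.04000000000000009)), (np.float64(-0.04099999999999998), np.float64(0.04100000000000009))]Traceback (most recent call last):
  File "<stdin>", line 34, in <module>
  File "<stdin>", line 31, in ring
  File "h.py", line 10, in px
    c=eyes.get_calibration(n);K=np.array(c["camera_matrix"]);T=np.array(c["T"])
ValueError: time passes only in moves, steps and waits
```

The bar ends are at −90/+86 mm about the tube's middle, centred within about 2 mm. Now a numeric check of the saws with a simpler method.

```bash
python3 - <<'E'
from h import *
t=cv2.imread('pics/t9.png');s=cv2.imread('pics/s9.png');t0=cv2.imread('pics/t0.png')
pg=((.5302,-.1857),(.5396,-.1245),(.5489,-.0632),(.5583,-.0019))
for nm,im in(('top',t),('side',s)):
    h=cv2.cvtColor(im,cv2.COLOR_BGR2HSV); m=((h[...,1]<60)&(h[...,2]>95)).astype(np.uint8)
    m=cv2.morphologyEx(m,cv2.MORPH_CLOSE,np.ones((5,5),np.uint8))
    k,l,st,ce=cv2.connectedComponentsWithStats(m)
    for d,(x,y) in zip((58,47,37,28),pg):
        q=px(nm,[x,y,.056]);i=1+np.argmin(np.linalg.norm(ce[1:]-q,axis=1))
        print(d,nm,'pred',np.round(q,1),'seen',np.round(ce[i],1),'wh',st[i,2:4],'mm@.056',np.round(w(nm,*ce[i],.056)*1000-[x*1e3,y*1e3,56],1))
for nm,r in(('tape',(150,200,185,230)),('mallet',(120,185,320,430))):
    a=t0[r[0]:r[1],r[2]:r[3]].astype(int);b=t[r[0]:r[1],r[2]:r[3]].astype(int);print(nm,(abs(a-b).max(2)>60).sum())
E
```

```text
58 top pred [347.5 224.3] seen [338.7 223.8] wh [40 22] mm@.056 [ 2.  25.3  0. ]
47 top pred [326.1 221.6] seen [338.7 223.8] wh [40 22] mm@.056 [ -7.4 -35.9   0. ]
37 top pred [304.8 218.9] seen [304.3 219.3] wh [12 13] mm@.056 [-1.1  1.3  0. ]
28 top pred [283.5 216.2] seen [283.8 217.1] wh [9 9] mm@.056 [-2.5 -0.9  0. ]
58 side pred [319.4 182.5] seen [304.3 177.1] wh [111  57] mm@.056 [49.7  0.2  0. ]
47 side pred [306.1 192.3] seen [304.3 177.1] wh [111  57] mm@.056 [ 40.3 -61.    0. ]
37 side pred [292.1 202.6] seen [277.6 213.8] wh [10  7] mm@.056 [ 8.  61.5  0. ]
28 side pred [277.2 213.5] seen [277.6 213.8] wh [10  7] mm@.056 [-1.4  0.2  0. ]
tape 0
mallet 0
```

Saw_28 is confirmed in both views, and the merged 58+47 blob centroid fits. One more check that saw_37 sits at the right height in the side view.

```bash
python3 - <<'E'
from h import *
s=cv2.imread('pics/s9.png');h=cv2.cvtColor(s,cv2.COLOR_BGR2HSV)
for v0 in(125,150,170):
    m=((h[...,1]<50)&(h[...,2]>v0)).astype(np.uint8);k,l,st,ce=cv2.connectedComponentsWithStats(m)
    print(v0,[(st[i].tolist(),np.round(ce[i],1).tolist()) for i in range(1,k) if 265<ce[i][0]<345 and 170<ce[i][1]<222 and st[i,4]>15])
E
```

```text
125 [([266, 177, 6, 5, 16], [268.4, 179.2]), ([310, 176, 21, 13, 194], [319.6, 182.0]), ([297, 187, 18, 11, 131], [305.7, 192.2]), ([285, 198, 14, 10, 80], [291.7, 202.6]), ([330, 202, 13, 9, 58], [336.8, 206.0]), ([317, 209, 15, 11, 93], [325.1, 213.7]), ([273, 211, 10, 6, 33], [277.8, 213.9])]
150 [([310, 176, 20, 13, 174], [319.6, 182.0]), ([298, 187, 17, 11, 111], [305.7, 192.2]), ([286, 199, 13, 9, 53], [292.1, 203.3]), ([330, 202, 12, 9, 38], [336.2, 205.7]), ([319, 209, 12, 10, 73], [324.7, 213.4]), ([273, 211, 10, 6, 22], [277.6, 213.9])]
170 [([310, 176, 20, 12, 148], [320.0, 181.9]), ([298, 187, 16, 10, 81], [305.7, 192.2]), ([286, 201, 10, 6, 26], [289.8, 204.3]), ([330, 202, 12, 8, 30], [336.0, 205.5]), ([319, 210, 12, 8, 55], [324.7, 213.2])]
```

All four plates match their predicted seated positions to within 0.5 px. Handing in.

```bash
python3 -c "
from station import manip
print(manip.sign_off())"
```

```text
the job is handed in; nothing more can be done
None
```

The job is handed in: the four hole saws sit on their pegs in size order with the largest nearest the eye, the bar is through the tube and centred to about 2 mm, and the tape roll and mallet show no change in the before-and-after pictures.

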